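# Build up the laser marker's controller stack and plug in its relay modules

### The arm

A 7-joint arm with a two-finger parallel gripper is mounted at the origin on a cart in front of the work surface, level with it; the furniture and walls round the work are solid. World frame = base frame: x ahead of the robot, y to its left, z up, the work surface at z = 0. Lengths are in mm, angles in rad, forces in N, time in s.
With the tool pointing down it reaches from about 400 to 875 mm from the base axis. Payload 4.4 kg.
Tool frame: the origin (TCP) lies at the very end of the fingers, on their centre line; the grasp point (between the pads) lies 19 mm behind it; z points along the fingers, y is the line along which they close (so a half turn about z gives the same grasp; the last joint's range is limited). The gripper opens to 85 mm and grips with 20 to 120 N. Pads are 22 mm wide; open, the fingers measure 114 mm over their backs; the gripper's body (76 mm by 85 mm) begins 54 mm behind the grasp point. The pads swing forward as they close: fully open they stand 13 mm farther back than shut.
Start: joints at [1.108, 0.628, 0.038, 1.517, -0.027, 0.996, -0.02], TCP at [251.233, -599.5, 231.313] pointing down, gripper open.
Joint ranges: [-3.06, 3.06], [-0.37, 2.12], [-1.25, 1.32], [0.18, 2.47], [-1.1, 4.24], [0.23, 1.98], [-2.94, 2.94]. Speed limits (rad/s): [2.57, 2.57, 3.14, 3.14, 3.14, 3.14, 3.14].

### API

Orientations are given as [roll, pitch, yaw] about the fixed x, y, z axes, in that order (R = Rz(yaw) Ry(pitch) Rx(roll)).
In Python, from cell import read_state, get_image, camera_params, finish_job gives the robot as it stands.
- The arm moves only by the tool arm_command, never from a script. Its argument "deltas" is a list of rows, each an object of numbers: "dx", "dy", "dz": the shift along the world's x, y, z in m; "yaw": the turn about the world's z in degrees; "jaw": the opening, from 0 (shut) to 1 (fully open). A call has 1 to 20 rows; each row is the pose to reach, as a shift and turn from the pose commanded when the call began; what a row does not reach only later rows make up. A row lasts 1/10 s, in which the tool goes at most 50 mm and 8.59 degrees, less where a joint would pass 70% of its speed; a pose out of reach is approached as far as the arm can. A call with a gripper value outside its range is refused whole. The fingers move at their own pace and stop on an object; the grip force is fixed at half the most. Time passes only in rows, so rows that repeat a pose let the fingers close. It gives the time, the measured TCP pose, the force, the opening and the grip force at its end, in the units of the state.
- read_state(): the state, without advancing time (a new reading comes with each control period).
- get_image(name): name is "scene" or "top" or "wrist"; returns (picture, depth): 400x640x3 uint8, red, green, blue; 400x640 float32, mm along the optical axis (not along the pixel's ray), 0 where there is no reading.
- camera_params(name): a dict with "camera_matrix" (3x3 intrinsics, pixels), "extrinsics" (4x4, takes a point from camera to world coordinates). Camera axes: x right, y down, z forward; pixel columns grow to the right and rows downward; lengths in mm; the calibration is good to about 2 mm. A picture is of the moment at which its call begins: read the wrist's pose just before it. camera_params takes no time and is no camera call; for the wrist camera it gives the pose at the moment of the call.
- finish_job(): hands the job in; it is judged then, once.
The state is a dict: "clock": time; "qpos": joint angles; "qd": joint speeds; "tau": joint torques, N m; "eef_pos": TCP position; "tool_rot": TCP orientation; "force": force on the tool from outside, world axes, zero at the start; "torque": the same for the moment, N m; "width": finger opening in mm; "gripper_force": force on a finger pad.
Only numpy, scipy, OpenCV 4.12 (cv2) and the standard library are available. Lean on these libraries where they do the work, as an engineer would, in place of code of your own. Each camera call takes 0.05 s, during which the arm holds its last target. There are 200 camera calls.

### The job

Put the laser marker's controller together on its chassis: lower the green power board over the four posts, then the blue drive board, then the aluminium cover plate, each right down on its feet on what is below it. Also push every relay module that is on the bench fully down into the holder of its own colour until it clicks home. Leave the oil bottle and the roll of blue tape behind the chassis where they are.

Things in the scene. Friction and masses are not known exactly. Their poses are not given: they have to be found in the camera images.
- chassis: Grey steel chassis, fixed on the bench: plate 195 (x) x 262 (y) x 6 mm; four upright steel posts on its far (+x) half; four black module holders along its near (-x) edge at x -50 mm: red y -102, yellow -34, green +34, blue +102 mm. A grey terminal strip, 16 mm high, stands at its +y end beside the posts; the back edge turns up 18 mm. Origin: underside, near the centre; z up.
- stack_seat (a point): Point on the chassis plate's top face in the middle of the four posts, axes as the chassis. Posts 7 mm thick, 85 mm tall above this point, the last 9 mm tapering to a 2 mm tip, at (x, y) mm: -28, -48; +28, -48 (wide end); -20, +48; +20, +48 (narrow end). Seated, the origins stand above it: power board 0, drive board 23, cover plate 46 mm.
- power_board: Green circuit board, 160 g, 76 (x) x 116 (y) mm. Origin: centre, underside of the feet. Four tubular feet 20 mm long, 15 mm across, bore 9.5; the 3 mm plate's top is at z 23. Holes (x, y): +-28, -48 and +-20, +48, like the posts: fits one way only. Black heat sink on its middle (30 x 46 mm, z 23 to 40), to grip across x; two capacitors (14 mm) at y -31; grey terminal strip at the +y, narrow end.
- drive_board: Blue circuit board, 150 g, 76 (x) x 116 (y) mm. Origin: centre, underside of the feet. Four tubular feet 20 mm long, 15 mm across, bore 9.5; the 3 mm plate's top is at z 23. Holes (x, y): +-28, -48 and +-20, +48, like the posts: fits one way only. Bare aluminium heat sink on its middle (30 x 46 mm, z 23 to 40), to grip across x; white connector at the +y, narrow end.
- cover_plate: Aluminium cover, 220 g, 76 (x) x 116 (y) mm. Origin: centre, underside of the feet. Four tubular feet 20 mm long, 15 mm across, bore 9.5; the 3 mm plate's top is at z 23. Holes (x, y): +-28, -48 and +-20, +48, like the posts: fits one way only. Black handle bar over its middle (16 x 70 mm, z 36 to 46, on two legs), to grip across x; yellow stripe at the +y, narrow end.
- module_red: Plug-in relay module with red top half and dark foot, 46 (x) x 30 (y) x 60 mm tall, 90 g (mostly in the foot), upright. Origin: centre of its underside. Bevelled foot; a groove across each 30 mm end at z 18 mm takes the spring ball, so either way round (180 degrees) is right. Grip across y in the top 28 mm. May be absent (None): its holder then stays empty.
- module_yellow: Plug-in relay module with yellow top half and dark foot, 46 (x) x 30 (y) x 60 mm tall, 90 g (mostly in the foot), upright. Origin: centre of its underside. Bevelled foot; a groove across each 30 mm end at z 18 mm takes the spring ball, so either way round (180 degrees) is right. Grip across y in the top 28 mm. May be absent (None): its holder then stays empty.
- module_green: Plug-in relay module with green top half and dark foot, 46 (x) x 30 (y) x 60 mm tall, 90 g (mostly in the foot), upright. Origin: centre of its underside. Bevelled foot; a groove across each 30 mm end at z 18 mm takes the spring ball, so either way round (180 degrees) is right. Grip across y in the top 28 mm. May be absent (None): its holder then stays empty.
- module_blue: Plug-in relay module with blue top half and dark foot, 46 (x) x 30 (y) x 60 mm tall, 90 g (mostly in the foot), upright. Origin: centre of its underside. Bevelled foot; a groove across each 30 mm end at z 18 mm takes the spring ball, so either way round (180 degrees) is right. Grip across y in the top 28 mm. May be absent (None): its holder then stays empty.
- holder_red (a point): Centre of the floor of the black holder with the red rim stripe, fixed on the chassis, axes as the chassis. Pocket 49 (x) x 32.5 (y) mm, rim 26 mm above this floor, with a 4 mm bevelled mouth. A module fully home stands on this floor, 34 mm of it above the rim; the ball pushes it up to 1.5 mm towards +x.
- holder_yellow (a point): Centre of the floor of the black holder with the yellow rim stripe, fixed on the chassis, axes as the chassis. Pocket 49 (x) x 32.5 (y) mm, rim 26 mm above this floor, with a 4 mm bevelled mouth. A module fully home stands on this floor, 34 mm of it above the rim; the ball pushes it up to 1.5 mm towards +x.
- holder_green (a point): Centre of the floor of the black holder with the green rim stripe, fixed on the chassis, axes as the chassis. Pocket 49 (x) x 32.5 (y) mm, rim 26 mm above this floor, with a 4 mm bevelled mouth. A module fully home stands on this floor, 34 mm of it above the rim; the ball pushes it up to 1.5 mm towards +x.
- holder_blue (a point): Centre of the floor of the black holder with the blue rim stripe, fixed on the chassis, axes as the chassis. Pocket 49 (x) x 32.5 (y) mm, rim 26 mm above this floor, with a 4 mm bevelled mouth. A module fully home stands on this floor, 34 mm of it above the rim; the ball pushes it up to 1.5 mm towards +x.
- ball_red (a joint): Spring ball (10 mm steel nose) in the -x wall of the red holder, 18 mm above its floor; slide in m: 0 = out (pocket empty, or module home with its groove on the ball; then up to 0.001), about 0.002 or more while a module's flat end presses it back. Spring 3 N out, 4.5 N pressed; pushing a module past it takes 5 to 12 N.
- ball_yellow (a joint): Spring ball (10 mm steel nose) in the -x wall of the yellow holder, 18 mm above its floor; slide in m: 0 = out (pocket empty, or module home with its groove on the ball; then up to 0.001), about 0.002 or more while a module's flat end presses it back. Spring 3 N out, 4.5 N pressed; pushing a module past it takes 5 to 12 N.
- ball_green (a joint): Spring ball (10 mm steel nose) in the -x wall of the green holder, 18 mm above its floor; slide in m: 0 = out (pocket empty, or module home with its groove on the ball; then up to 0.001), about 0.002 or more while a module's flat end presses it back. Spring 3 N out, 4.5 N pressed; pushing a module past it takes 5 to 12 N.
- ball_blue (a joint): Spring ball (10 mm steel nose) in the -x wall of the blue holder, 18 mm above its floor; slide in m: 0 = out (pocket empty, or module home with its groove on the ball; then up to 0.001), about 0.002 or more while a module's flat end presses it back. Spring 3 N out, 4.5 N pressed; pushing a module past it takes 5 to 12 N.
- oil_bottle: Amber squeeze bottle with a black nozzle, 44 mm across, 162 mm tall, loose, behind the chassis; not part of the job. Origin at the centre of its underside.
- tape_blue: Roll of blue tape, 84 mm across, 19 mm high, loose, behind the chassis; not part of the job. Origin under the centre.
Mind the look-alikes: they are no part of the job. What is shaped like the module_green but purple is not meant.

How it is judged:
By the outcome, as a careful person would: the job done as asked, in the order asked, and still so for the second after the job is handed in, with the robot touching nothing.
Of module_red, module_yellow, module_green, module_blue only 2 to 4 are there at a start; the rules pass over those that are not, and their reading is None.
At some moment in a run one of power_board, drive_board, cover_plate, module_red, module_yellow, module_green, module_blue may be knocked a few centimetres aside while the robot is not near it.
It also fails if it takes over 210 s, if anything falls off the work surface, if the arm or the gripper's body presses on something with over 40 N, if the wrist force passes 120 N, or if a joint passes its speed limit or range.

## Working session

There is one attempt and no reset: what is moved stays moved. The work goes in short steps, Python scripts to look and compute and a tool call to move; the robot and the scene stay as the last step left them, time stands still between calls to the robot, and variables do not carry over. Pictures are saved under pics/ and viewed, at most 14 in all, crops included, and the job is handed in when it is done.

Besides the shell and the picture viewer there is one more tool, called after ">>>" as name(argument=value, ...), one argument or row to a line, values as JSON. arm_command: Moves the arm, as the interface text tells. Its arguments: {"type":"object","properties":{"deltas":{"type":"array"}},"required":["deltas"]}

```bash
mkdir -p pics; ls
cat > h.py <<'E'
import numpy as np, cv2
from cell import *
def snap(n,f=None):
    P=camera_params(n); im,d=get_image(n)
    if f: cv2.imwrite('pics/'+f,im[:,:,::-1])
    return im,d,P
def cloud(d,P):
    K=np.array(P['camera_matrix']);E=np.array(P['extrinsics'])
    v,u=np.indices(d.shape)
    p=np.stack([(u-K[0,2])/K[0,0]*d,(v-K[1,2])/K[1,1]*d,d],-1)
    w=p@E[:3,:3].T+E[:3,3]; w[d==0]=np.nan
    return w
E
python3 - <<'E'
from h import *
for n in('top','scene'):
    im,d,P=snap(n,n+'0.png'); np.savez(n+'0.npz',im=im,d=d,K=P['camera_matrix'],E=P['extrinsics'])
    print(n,np.round(P['extrinsics'],3).tolist(),P['camera_matrix'])
print(read_state())
E
```

```text
pics
top [[0.027, -0.998, 0.063, 544.521], [-1.0, -0.027, 0.003, -39.926], [-0.001, -0.063, -0.998, 1200.118], [0.0, 0.0, 0.0, 1.0]] [[447.28751952   0.         326.51212247]
 [  0.         447.28751952 203.96664717]
 [  0.           0.           1.        ]]
scene [[-0.76, -0.311, 0.57, 69.843], [-0.65, 0.372, -0.663, 608.335], [-0.006, -0.875, -0.485, 512.391], [0.0, 0.0, 0.0, 1.0]] [[366.2675459    0.         316.45357693]
 [  0.         366.2675459  199.21119157]
 [  0.           0.           1.        ]]
{'clock': 0.1, 'qpos': array([ 1.10820408,  0.62926619,  0.03848017,  1.51826695, -0.02702001,
        0.99628676, -0.02001203]), 'qd': array([ 0.00014233, -0.00175408, -0.00073221, -0.00244545,  0.00092207,
        0.00043813, -0.00094772]), 'tau': array([ 2.76006402e-03, -5.64528036e+01,  1.22968566e+00, -1.93975210e+01,
        1.10534034e-02,  5.35562576e-03,  6.20586479e-05]), 'eef_pos': array([ 250.99971683, -598.97949643,  230.47388158]), 'tool_rot': array([-3.13988446e+00,  2.18488851e-05,  3.96740724e-01]), 'force': array([-0.44028097, -0.19493773,  0.54901362]), 'torque': array([ 0.03106226, -0.03084148,  0.0192314 ]), 'gripper_force': 0.0, 'width': 85.03653330376494}
```

View pics/top0.png

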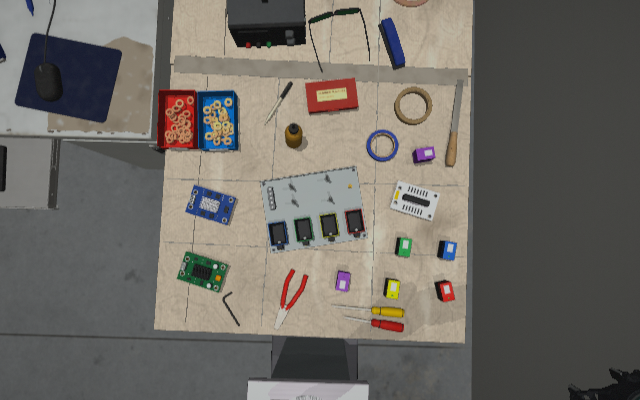

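View pics/scene0.png

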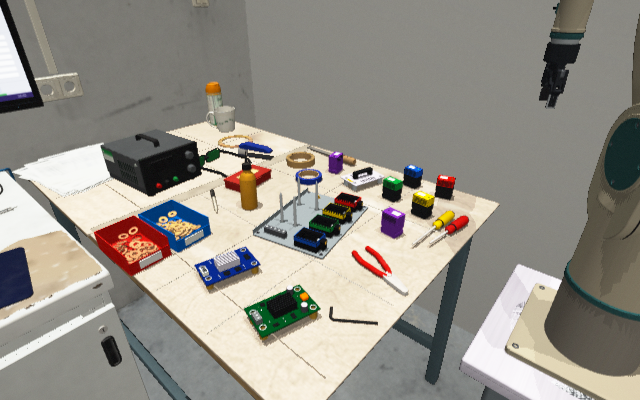

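Top view: chassis (315,208), power board (203,271), drive board (211,204), cover (415,200). Modules: green (403,247), blue (447,250), yellow (392,289) and red (445,291). The look-alikes are the purple ones at (343,281) and (424,154), so green at (403,247) is the one meant. I'll confirm this in an enlarged crop.

Run:
```python
from h import *
z=np.load('top0.npz');d=z['d'];im=z['im'];P=dict(camera_matrix=z['K'],extrinsics=z['E'])
w=cloud(d,P)
cv2.imwrite('pics/cropA.png',cv2.resize(im[140:335,325:470],None,fx=4,fy=3,interpolation=2)[:, :, ::-1])
def rect(name,u0,u1,v0,v1,z0,z1):
    p=w[v0:v1,u0:u1].reshape(-1,3); p=p[(p[:,2]>z0)&(p[:,2]<z1)]
    r=cv2.minAreaRect(p[:,:2].astype(np.float32)); print(name,len(p),np.round(r[0],1),np.round(r[1],1),round(r[2],1),'medz',np.median(p[:,2]).round(1), p[:,2].max().round(1))
rect('power',172,235,245,298,15,30);rect('power sink',172,235,245,298,34,45)
rect('drive',180,242,180,230,15,30);rect('drive sink',180,242,180,230,34,45)
rect('cover',385,445,175,225,15,30);rect('cover bar',385,445,175,225,36,55)
for n,u,v in(('g',403,247),('b',447,250),('y',392,289),('r',445,291)): rect(n,u-14,u+14,v-17,v+17,54,68)
p=w[160:255,255:375].reshape(-1,3);print('plate z',np.histogram(p[:,2],bins=[-5,0,3,5,7,9,12,20,26,30,34,40,60,80,100])[0])
for n,u,v in(('B',278,235),('G',304,230),('Y',329,225),('R',354,220)): rect(n,u-16,u+16,v-22,v+22,26,40)
rect('posts',270,360,165,212,60,95)
q=p[p[:,2]>60];print(np.round(q))
```

```text
power 990 [434.5 284.9] [117.1  76.8] 72.9 medz 23.3 29.9
power sink 209 [427.  286.1] [106.1  60.2] 86.6 medz 38.3 43.9
drive 1078 [610.5 270.6] [116.6  76. ] 74.3 medz 23.7 29.9
drive sink 119 [615.1 285.6] [77.2 29.5] 73.3 medz 39.5 44.5
cover 1058 [ 636.2 -268.2] [116.8  76.4] 74.2 medz 23.8 30.0
cover bar 171 [ 635.5 -267.8] [68.9 16.8] 75.2 medz 46.2 53.0
g 228 [ 513.9 -237.9] [31.3 46.1] 83.6 medz 60.8 67.7
b 231 [ 508.5 -350.5] [31.6 46.8] 82.3 medz 60.9 65.1
y 232 [ 406.5 -209.2] [30.8 47.2] 81.5 medz 60.4 67.6
r 239 [ 403.7 -345.6] [47.7 31.5] 14.8 medz 60.9 66.5
plate z [1661 2231 1563 1903 1706 1008  278  121  131  422  264    9   12   23]
B 207 [535.6  77. ] [73.3 67.7] 9.7 medz 32.9 39.3
G 207 [548.   10.6] [73.7 68.5] 8.7 medz 32.7 39.6
Y 198 [562.2 -38.7] [63.7 74.2] 84.4 medz 33.0 38.2
R 206 [ 573. -102.] [73.4 67.7] 0.4 medz 32.9 39.2
posts 35 [649.8   7.2] [ 60.6 100.8] 12.0 medz 83.7 93.1
[[689. -33.  89.]
 [689. -36.  91.]
 [687. -34.  88.]
 [687. -36.  90.]
 [686. -34.  78.]
 [685. -36.  84.]
 [685. -34.  64.]
 [685. -36.  65.]
 [664.  58.  90.]
 [664.  56.  89.]
 [663.  61.  80.]
 [661.  58.  93.]
 [662.  56.  88.]
 [664.  55.  67.]
 [659.  58.  89.]
 [660.  56.  82.]
 [662.  55.  69.]
 [660.  58.  63.]
 [635. -42.  82.]
 [634. -45.  93.]
 [635. -47.  84.]
 [633. -43.  81.]
 [632. -45.  90.]
 [632. -47.  90.]
 [631. -43.  70.]
 [630. -45.  85.]
 [631. -48.  68.]
 [625.  52.  85.]
 [624.  49.  92.]
 [625.  48.  79.]
 [622.  52.  87.]
 [622.  49.  88.]
 [623.  48.  78.]
 [620.  50.  80.]
 [621.  48.  70.]]
```

View pics/cropA.png

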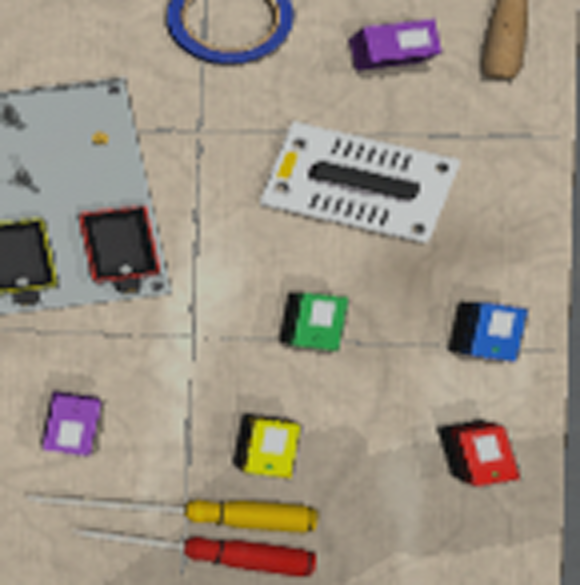

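The crop confirms it: the true green module is at (403,247), and both purple ones are decoys. The boards all have their narrow end towards +y. Now I'll get a better look at the posts with the wrist camera.

>>> arm_command(
  deltas=[
    {"dx": 0,"dy": 0.02,"dz": 0.05},
    {"dx": 0.36,"dy": 0.6,"dz": 0.17,"yaw": 78},
    {"dx": 0.36,"dy": 0.6,"dz": 0.17,"yaw": 78},
    {"dx": 0.36,"dy": 0.6,"dz": 0.17,"yaw": 78},
    {"dx": 0.36,"dy": 0.6,"dz": 0.17,"yaw": 78},
    {"dx": 0.36,"dy": 0.6,"dz": 0.17,"yaw": 78},
    {"dx": 0.36,"dy": 0.6,"dz": 0.17,"yaw": 78},
    {"dx": 0.36,"dy": 0.6,"dz": 0.17,"yaw": 78},
    {"dx": 0.36,"dy": 0.6,"dz": 0.17,"yaw": 78},
    {"dx": 0.36,"dy": 0.6,"dz": 0.17,"yaw": 78},
    {"dx": 0.36,"dy": 0.6,"dz": 0.17,"yaw": 78},
    {"dx": 0.36,"dy": 0.6,"dz": 0.17,"yaw": 78},
    {"dx": 0.36,"dy": 0.6,"dz": 0.17,"yaw": 78},
    {"dx": 0.36,"dy": 0.6,"dz": 0.17,"yaw": 78},
    {"dx": 0.36,"dy": 0.6,"dz": 0.17,"yaw": 78},
    {"dx": 0.36,"dy": 0.6,"dz": 0.17,"yaw": 78},
    {"dx": 0.36,"dy": 0.6,"dz": 0.17,"yaw": 78},
    {"dx": 0.36,"dy": 0.6,"dz": 0.17,"yaw": 78},
    {"dx": 0.36,"dy": 0.6,"dz": 0.17,"yaw": 78},
    {"dx": 0.36,"dy": 0.6,"dz": 0.17,"yaw": 78},
  ],
)

```text
invalid input at $.deltas[0]: expected keys dx, dy, dz, yaw, jaw
```

Run:
```python
from h import *
im,d,P=snap('wrist','w1.png'); np.savez('w1.npz',im=im,d=d,K=P['camera_matrix'],E=P['extrinsics'])
s=read_state();print(s['eef_pos'],s['tool_rot'],s['clock'],s['qpos']);print(np.round(P['extrinsics'],3).tolist(),P['camera_matrix'][0])
w=cloud(d,P);p=w.reshape(-1,3);q=p[p[:,2]>50];q=q[q[:,2]<100]
print(len(q))
_,lab,st,c=cv2.connectedComponentsWithStats(((w[:,:,2]>60)&(w[:,:,2]<100)).astype(np.uint8))
for i in range(1,len(c)):
  if st[i,4]>5:
    m=w[lab==i];t=m[m[:,2]>m[:,2].max()-9];print(st[i],m[:,2].max().round(1),t.mean(0).round(1))
```

```text
[ 251.07076162 -599.04606536  230.60090501] [-3.14014172e+00  1.36402574e-05  3.96820222e-01] 0.15 [ 1.10816215  0.62913983  0.0384548   1.51812441 -0.02699646  0.99629742
 -0.02001102]
[[0.386, -0.887, -0.254, 315.199], [-0.922, -0.371, -0.105, -572.127], [-0.001, 0.275, -0.961, 372.012], [0.0, 0.0, 0.0, 1.0]] [347.15561638   0.         309.99492779]
8002
[ 312    0  202  358 6604] 100.0 [ 289.6 -679.6   95.5]
```

View pics/w1.png

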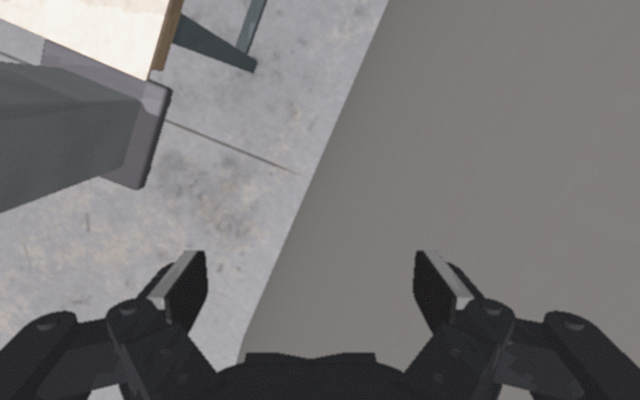

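>>> arm_command(
  deltas=[
    {"dx": 0,"dy": 0.02,"dz": 0.05,"yaw": 0,"jaw": 1},
    {"dx": 0.37,"dy": 0.58,"dz": 0.11,"yaw": 78,"jaw": 1},
    {"dx": 0.37,"dy": 0.58,"dz": 0.11,"yaw": 78,"jaw": 1},
    {"dx": 0.37,"dy": 0.58,"dz": 0.11,"yaw": 78,"jaw": 1},
    {"dx": 0.37,"dy": 0.58,"dz": 0.11,"yaw": 78,"jaw": 1},
    {"dx": 0.37,"dy": 0.58,"dz": 0.11,"yaw": 78,"jaw": 1},
    {"dx": 0.37,"dy": 0.58,"dz": 0.11,"yaw": 78,"jaw": 1},
    {"dx": 0.37,"dy": 0.58,"dz": 0.11,"yaw": 78,"jaw": 1},
    {"dx": 0.37,"dy": 0.58,"dz": 0.11,"yaw": 78,"jaw": 1},
    {"dx": 0.37,"dy": 0.58,"dz": 0.11,"yaw": 78,"jaw": 1},
    {"dx": 0.37,"dy": 0.58,"dz": 0.11,"yaw": 78,"jaw": 1},
    {"dx": 0.37,"dy": 0.58,"dz": 0.11,"yaw": 78,"jaw": 1},
    {"dx": 0.37,"dy": 0.58,"dz": 0.11,"yaw": 78,"jaw": 1},
    {"dx": 0.37,"dy": 0.58,"dz": 0.11,"yaw": 78,"jaw": 1},
    {"dx": 0.37,"dy": 0.58,"dz": 0.11,"yaw": 78,"jaw": 1},
    {"dx": 0.37,"dy": 0.58,"dz": 0.11,"yaw": 78,"jaw": 1},
    {"dx": 0.37,"dy": 0.58,"dz": 0.11,"yaw": 78,"jaw": 1},
    {"dx": 0.37,"dy": 0.58,"dz": 0.11,"yaw": 78,"jaw": 1},
    {"dx": 0.37,"dy": 0.58,"dz": 0.11,"yaw": 78,"jaw": 1},
    {"dx": 0.37,"dy": 0.58,"dz": 0.11,"yaw": 78,"jaw": 1},
  ],
)

```text
clock: 2.15
eef_pos: [620.8, -20.9, 341.4]
tool_rot: [-3.141, 0.001, 1.756]
force: [0.7, -0.5, -0.3]
width: 85.2
gripper_force: 0.0
```

Run:
```python
from h import *
im,d,P=snap('wrist','w2.png'); np.savez('w2.npz',im=im,d=d,K=P['camera_matrix'],E=P['extrinsics'])
s=read_state();print(s['eef_pos'],s['tool_rot'],s['clock'],s['qpos'].round(2));print(np.round(P['extrinsics'],3).tolist())
w=cloud(d,P)
_,lab,st,c=cv2.connectedComponentsWithStats(((w[:,:,2]>60)&(w[:,:,2]<100)).astype(np.uint8))
for i in range(1,len(c)):
  if st[i,4]>5:
    m=w[lab==i];t=m[m[:,2]>m[:,2].max()-9];print(st[i],m[:,2].max().round(1),t.mean(0).round(1))
```

```text
[620.94104313 -20.65203978 341.44915567] [-3.14154927e+00  3.72883082e-04  1.75645007e+00] 2.2 [ 0.23  0.52 -0.41  1.44  0.21  1.23 -0.01]
[[0.983, 0.177, 0.05, 607.944], [0.184, -0.945, -0.271, 47.679], [-0.001, 0.276, -0.961, 482.904], [0.0, 0.0, 0.0, 1.0]]
[319  90   6   7  33] 90.1 [619.9  51.4  85.3]
[353  90   8   7  45] 91.0 [659.3  59.   86. ]
[ 444   97   47   41 1008] 100.0 [781.7  56.   96. ]
[128 162   9   5  16] 61.4 [406.7 -74.7  60.4]
[129 170   4   3   6] 60.9 [405.8 -83.2  60.4]
[312 171   6   9  49] 90.6 [630.2 -43.5  85.2]
[357 171   8   9  49] 89.7 [684.7 -33.1  85.5]
[157 172   5   4   7] 61.0 [440.  -79.6  60.7]
[153 174   4   5  11] 61.0 [434.9 -84.5  60.5]
[139 178   4   5   7] 60.9 [418.1 -92.3  60.4]
[150 179   5   6   9] 61.1 [432.6 -92.9  60.5]
[110 250   4   3   6] 61.5 [ 385.4 -198.    60.9]
[116 253   4   6   9] 60.8 [ 393.2 -202.9   60.4]
[130 255   4   7   8] 61.5 [ 411.2 -203.    60.5]
[137 256   5   4   7] 61.5 [ 421.5 -200.2   60.7]
[120 261   5   8  14] 61.3 [ 399.4 -215.5   60.4]
[135 263   4   6   9] 61.7 [ 419.3 -213.4   60.6]
[209 293   4   7  10] 61.7 [ 521.4 -241.6   60.7]
[211 292   6   3   6] 61.7 [ 525.4 -235.6   60.9]
[357 347   4   4   7] 61.2 [ 742.6 -288.2   60.4]
```

View pics/w2.png

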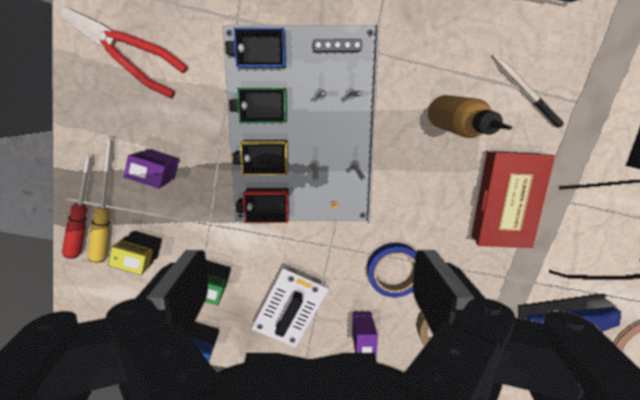

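Wrist view: the posts' tips show at (322,93), (357,93), (315,175) and (361,175). The chassis yaw is 10.8° and the seat is near (648.5, 8.4). Next, look at the power board from above.

>>> arm_command(
  deltas=[
    {"dx": -0.177,"dy": 0.346,"dz": -0.09,"yaw": -27.7,"jaw": 0.75},
    {"dx": -0.177,"dy": 0.346,"dz": -0.09,"yaw": -27.7,"jaw": 0.75},
    {"dx": -0.177,"dy": 0.346,"dz": -0.09,"yaw": -27.7,"jaw": 0.75},
    {"dx": -0.177,"dy": 0.346,"dz": -0.09,"yaw": -27.7,"jaw": 0.75},
    {"dx": -0.177,"dy": 0.346,"dz": -0.09,"yaw": -27.7,"jaw": 0.75},
    {"dx": -0.177,"dy": 0.346,"dz": -0.09,"yaw": -27.7,"jaw": 0.75},
    {"dx": -0.177,"dy": 0.346,"dz": -0.09,"yaw": -27.7,"jaw": 0.75},
    {"dx": -0.177,"dy": 0.346,"dz": -0.09,"yaw": -27.7,"jaw": 0.75},
    {"dx": -0.177,"dy": 0.346,"dz": -0.09,"yaw": -27.7,"jaw": 0.75},
    {"dx": -0.177,"dy": 0.346,"dz": -0.09,"yaw": -27.7,"jaw": 0.75},
    {"dx": -0.177,"dy": 0.346,"dz": -0.09,"yaw": -27.7,"jaw": 0.75},
    {"dx": -0.177,"dy": 0.346,"dz": -0.09,"yaw": -27.7,"jaw": 0.75},
  ],
)

```text
clock: 3.4
eef_pos: [445.6, 324.7, 251.6]
tool_rot: [3.141, 0.0, 1.271]
force: [-0.3, -0.6, -0.6]
width: 64.0
gripper_force: 0.0
```

```bash
cat >> h.py <<'E'
def rect(w,cx,cy,R,z0,z1):
    m=(np.hypot(w[...,0]-cx,w[...,1]-cy)<R)&(w[...,2]>z0)&(w[...,2]<z1)
    m=cv2.morphologyEx(m.astype(np.uint8),cv2.MORPH_OPEN,np.ones((2,2),np.uint8))
    n,lab,st,_=cv2.connectedComponentsWithStats(m)
    k=1+np.argmax(st[1:,4]); p=w[lab==k]
    r=cv2.minAreaRect(p[:,:2].astype(np.float32)); c,s,a=r
    if s[0]<s[1]: s=s[::-1];a-=90      # a = long axis direction
    a=(a+90)%180-90
    return np.round(c,1),np.round(s,1),round(a,1),len(p),np.median(p[:,2]).round(1)
def look(n,f,cx,cy,R,z0,z1):
    im,d,P=snap(n,f); w=cloud(d,P); s=read_state()
    print(n,round(s['clock'],2),'tcp',s['eef_pos'].round(1),'yaw',np.degrees(s['tool_rot'][2]).round(1),'w',round(s['width'],1))
    print(rect(w,cx,cy,R,z0,z1)); return im,w
E
python3 - <<'E'
from h import *
look('wrist','w3.png',432,287,75,18,30)
im,d,P=snap('wrist');w=cloud(d,P);print(rect(w,432,287,30,34,46))
look('top',None,434,285,75,18,30)
E
```

```text
wrist 3.45 tcp [445.5 324.9 251.6] yaw 72.8 w 64.2
(array([431.1, 277.8]), array([126.4,  80.4]), 72.3, 5439, np.float64(nan))
(array([417.3, 285.2]), array([51.7,  1.7]), 73.1, 86, np.float64(35.5))
top 3.55 tcp [445.1 325.4 251.5] yaw 72.9 w 63.9
(array([430.9, 285.8]), array([116.1,  80.6]), 72.9, 912, np.float64(nan))
```

View pics/w3.png

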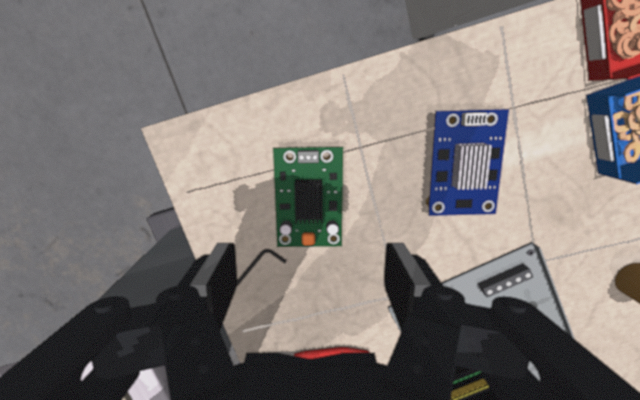

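```bash
sed -i 's/np.ones((2,2),np.uint8)/np.ones((3,3),np.uint8)/; s/p=w\[lab==k\]/p=w[lab==k]; p=p[~np.isnan(p[:,0])]/' h.py
python3 - <<'E'
from h import *
im,w=look('wrist',None,432,287,75,18,29)
print(rect(w,432,287,40,32,46))
look('top',None,434,285,75,18,30)
ys,xs=np.where(w[...,2]>0)
for u,v in((290,156),(327,156),(308,175),(308,225),(293,200),(323,200)): print(u,v,w[v,u].round(1))
for u in range(285,335,2): print(u,w[200,u].round(0),end=' ')
E
```

```text
wrist 3.6 tcp [444.9 325.6 251.5] yaw 72.9 w 64.2
(array([431. , 285.2]), array([116.7,  76. ]), 73.4, 4956, np.float64(22.0))
(array([445.6, 251.8]), array([10.5,  4.7]), 29.9, 44, np.float64(36.1))
top 3.65 tcp [444.8 325.8 251.5] yaw 73.0 w 64.3
(array([434.6, 284.8]), array([116.6,  76.3]), 73.4, 798, np.float64(23.4))
290 156 [423.7 334.   -1.2]
327 156 [nan nan nan]
308 175 [438.5 311.5  21.5]
308 225 [421.1 255.2  20.5]
293 200 [414.2 289.5  23. ]
323 200 [446.  279.1  21.1]
285 [405. 291.  20.] 287 [407. 291.  21.] 289 [410. 290.  21.] 291 [412. 290.  21.] 293 [414. 289.  23.] 295 [418. 293.  39.] 297 [419. 289.  26.] 299 [423. 292.  39.] 301 [423. 288.  26.] 303 [425. 287.  25.] 305 [429. 290.  38.] 307 [429. 286.  26.] 309 [433. 289.  38.] 311 [434. 284.  26.] 313 [437. 288.  39.] 315 [438. 283.  26.] 317 [441. 286.  39.] 319 [442. 282.  26.] 321 [445. 285.  39.] 323 [446. 279.  21.] 325 [448. 279.  22.] 327 [450. 278.  21.] 329 [452. 277.  21.] 331 [455. 276.  21.] 333 [457. 276.  22.]
```

>>> arm_command(
  deltas=[
    {"dx": -0.0122,"dy": -0.0413,"dz": -0.04,"yaw": 0.4,"jaw": 0.7},
    {"dx": -0.0122,"dy": -0.0413,"dz": -0.09,"yaw": 0.4,"jaw": 0.7},
    {"dx": -0.0122,"dy": -0.0413,"dz": -0.14,"yaw": 0.4,"jaw": 0.7},
    {"dx": -0.0122,"dy": -0.0413,"dz": -0.18,"yaw": 0.4,"jaw": 0.7},
    {"dx": -0.0122,"dy": -0.0413,"dz": -0.205,"yaw": 0.4,"jaw": 0.7},
    {"dx": -0.0122,"dy": -0.0413,"dz": -0.22,"yaw": 0.4,"jaw": 0.7},
    {"dx": -0.0122,"dy": -0.0413,"dz": -0.226,"yaw": 0.4,"jaw": 0.7},
    {"dx": -0.0122,"dy": -0.0413,"dz": -0.226,"yaw": 0.4,"jaw": 0.7},
    {"dx": -0.0122,"dy": -0.0413,"dz": -0.226,"yaw": 0.4,"jaw": 0.5},
    {"dx": -0.0122,"dy": -0.0413,"dz": -0.226,"yaw": 0.4,"jaw": 0.2},
    {"dx": -0.0122,"dy": -0.0413,"dz": -0.226,"yaw": 0.4,"jaw": 0.2},
    {"dx": -0.0122,"dy": -0.0413,"dz": -0.226,"yaw": 0.4,"jaw": 0.2},
    {"dx": -0.0122,"dy": -0.0413,"dz": -0.226,"yaw": 0.4,"jaw": 0.2},
    {"dx": -0.0122,"dy": -0.0413,"dz": -0.226,"yaw": 0.4,"jaw": 0.2},
  ],
)

```text
clock: 5.05
eef_pos: [432.8, 285.7, 26.7]
tool_rot: [3.14, -0.002, 1.282]
force: [-0.8, -0.4, 6.4]
width: 28.3
gripper_force: 59.8
```

Run:
```python
from h import *
im,w=look('top','t4.png',433,285,80,18,29)
```

```text
top 5.1 tcp [432.8 285.7  26.7] yaw 73.4 w 28.3
(array([426.9, 255.4]), array([75.6, 58. ]), -15.0, 352, np.float64(23.3))
```

>>> arm_command(
  deltas=[
    {"dx": 0,"dy": 0,"dz": 0.02,"yaw": 0,"jaw": 0.2},
    {"dx": 0,"dy": 0,"dz": 0.06,"yaw": 0,"jaw": 0.2},
    {"dx": 0,"dy": 0,"dz": 0.11,"yaw": 0,"jaw": 0.2},
    {"dx": 0.03,"dy": -0.035,"dz": 0.13,"yaw": 5,"jaw": 0.2},
    {"dx": 0.06,"dy": -0.07,"dz": 0.14,"yaw": 10,"jaw": 0.2},
    {"dx": 0.09,"dy": -0.11,"dz": 0.14,"yaw": 15,"jaw": 0.2},
    {"dx": 0.12,"dy": -0.15,"dz": 0.14,"yaw": 20,"jaw": 0.2},
    {"dx": 0.15,"dy": -0.19,"dz": 0.14,"yaw": 25,"jaw": 0.2},
    {"dx": 0.18,"dy": -0.23,"dz": 0.14,"yaw": 27.4,"jaw": 0.2},
    {"dx": 0.205,"dy": -0.262,"dz": 0.13,"yaw": 27.4,"jaw": 0.2},
    {"dx": 0.217,"dy": -0.277,"dz": 0.125,"yaw": 27.4,"jaw": 0.2},
    {"dx": 0.217,"dy": -0.277,"dz": 0.12,"yaw": 27.4,"jaw": 0.2},
    {"dx": 0.217,"dy": -0.277,"dz": 0.12,"yaw": 27.4,"jaw": 0.2},
    {"dx": 0.217,"dy": -0.277,"dz": 0.12,"yaw": 27.4,"jaw": 0.2},
  ],
)

```text
clock: 6.5
eef_pos: [648.2, 10.1, 145.6]
tool_rot: [-3.141, -0.001, 1.762]
force: [0.7, -0.2, -1.0]
width: 28.5
gripper_force: 59.8
```

Run:
```python
from h import *
im,w=look('top','t5.png',651,7,85,128,142)
im2,w2=look('wrist','w5.png',651,7,85,128,142)
import cv2
a=cv2.resize(im[150:260,250:380],None,fx=4,fy=4,interpolation=2)
cv2.imwrite('pics/t5c.png',np.hstack([a,cv2.resize(im2[150:400,200:440],(280,440))])[:, :, ::-1])
z=w[...,2];m=(np.hypot(w[...,0]-651,w[...,1]-7)<85);print(np.histogram(z[m],bins=range(90,180,6)))
```

```text
top 6.55 tcp [648.4  10.3 145.9] yaw 101.0 w 28.8Traceback (most recent call last):
  File "<stdin>", line 2, in <module>
  File "h.py", line 25, in look
    print(rect(w,cx,cy,R,z0,z1)); return im,w
          ~~~~^^^^^^^^^^^^^^^^^
  File "h.py", line 17, in rect
    k=1+np.argmax(st[1:,4]); p=w[lab==k]; p=p[~np.isnan(p[:,0])]
        ~~~~~~~~~^^^^^^^^^^
    return _wrapfunc(a, 'argmax', axis=axis, out=out, **kwds)
    return bound(*args, **kwds)
ValueError: attempt to get argmax of an empty sequence
```

Run:
```python
from h import *
im,d,P=snap('top','t5.png');w=cloud(d,P)
im2,d2,P2=snap('wrist','w5.png');w2=cloud(d2,P2)
a=cv2.resize(im[150:260,250:380],None,fx=4,fy=4,interpolation=2)
cv2.imwrite('pics/t5c.png',np.hstack([a,cv2.resize(im2[150:400,200:440],(280,440))])[:, :, ::-1])
for x in(w,w2):
  z=x[...,2];m=(np.hypot(x[...,0]-651,x[...,1]-7)<85);print(np.histogram(z[m],bins=range(100,180,6)))
  try: print(rect(x,651,7,85,137,150))
  except Exception as e: print(e)
```

```text
(array([0, 0, 0, 0, 0, 0, 0, 0, 0, 0, 0, 0, 0]), array([100, 106, 112, 118, 124, 130, 136, 142, 148, 154, 160, 166, 172,
       178]))
attempt to get argmax of an empty sequence
(array([    0,     0,     2,    87,   120,   134, 16959,  5458,  3064,
        3976,   600,   656,   667]), array([100, 106, 112, 118, 124, 130, 136, 142, 148, 154, 160, 166, 172,
       178]))
(array([648.1,  10.1]), array([114.5,  76.7]), -79.0, 22709, np.float64(141.3))
```

View pics/t5c.png

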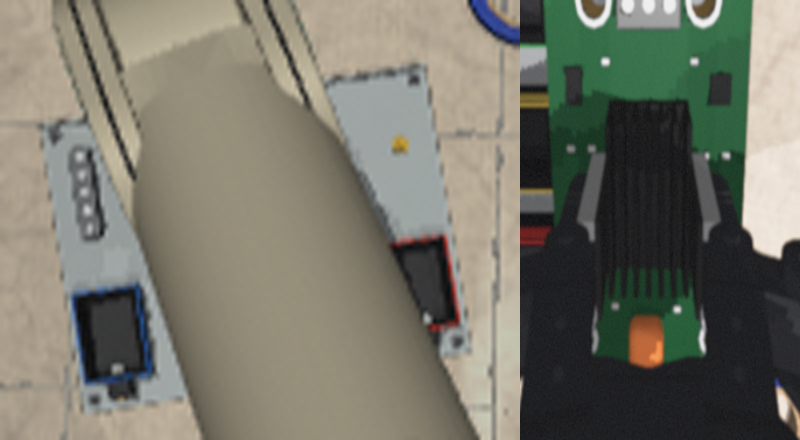

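The arm blocks the top view. In the wrist crop the board is held squarely, with its centre within 0.3 mm of the TCP. Correct the position and go down to just above the tips.

>>> arm_command(
  deltas=[
    {"dx": 0.0004,"dy": -0.0017,"dz": -0.01,"yaw": -0.2,"jaw": 0.2},
    {"dx": 0.0004,"dy": -0.0017,"dz": -0.023,"yaw": -0.2,"jaw": 0.2},
    {"dx": 0.0004,"dy": -0.0017,"dz": -0.023,"yaw": -0.2,"jaw": 0.2},
    {"dx": 0.0004,"dy": -0.0017,"dz": -0.023,"yaw": -0.2,"jaw": 0.2},
    {"dx": 0.0004,"dy": -0.0017,"dz": -0.023,"yaw": -0.2,"jaw": 0.2},
  ],
)

```text
clock: 7.15
eef_pos: [649.6, 6.7, 122.3]
tool_rot: [3.141, -0.0, 1.757]
force: [0.5, -0.0, -0.8]
width: 28.4
gripper_force: 59.8
```

Run:
```python
from h import *
im,w=look('wrist','w6.png',651,7,85,113,127)
cv2.imwrite('pics/w6c.png',cv2.resize(im[60:330,180:460],None,fx=2,fy=2,interpolation=2)[:, :, ::-1])
```

```text
wrist 7.2 tcp [649.7   6.6 122.5] yaw 100.6 w 28.5
(array([649.1,   6.6]), array([114.7,  76.4]), -79.3, 23082, np.float64(117.6))
```

View pics/w6c.png

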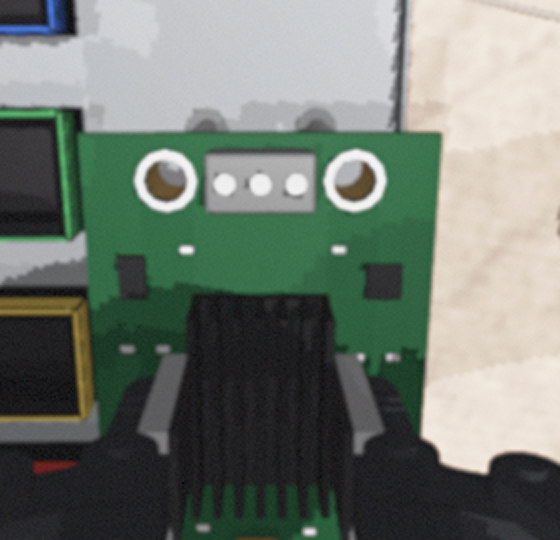

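>>> arm_command(
  deltas=[
    {"dx": -0.0007,"dy": 0.0019,"dz": 0,"yaw": 0.1,"jaw": 0.2},
    {"dx": -0.0007,"dy": 0.0019,"dz": 0,"yaw": 0.1,"jaw": 0.2},
    {"dx": -0.0007,"dy": 0.0019,"dz": -0.003,"yaw": 0.1,"jaw": 0.2},
    {"dx": -0.0007,"dy": 0.0019,"dz": -0.006,"yaw": 0.1,"jaw": 0.2},
    {"dx": -0.0007,"dy": 0.0019,"dz": -0.009,"yaw": 0.1,"jaw": 0.2},
    {"dx": -0.0007,"dy": 0.0019,"dz": -0.012,"yaw": 0.1,"jaw": 0.2},
    {"dx": -0.0007,"dy": 0.0019,"dz": -0.015,"yaw": 0.1,"jaw": 0.2},
    {"dx": -0.0007,"dy": 0.0019,"dz": -0.018,"yaw": 0.1,"jaw": 0.2},
    {"dx": -0.0007,"dy": 0.0019,"dz": -0.018,"yaw": 0.1,"jaw": 0.2},
  ],
)

```text
clock: 8.1
eef_pos: [648.6, 8.4, 103.8]
tool_rot: [-3.141, -0.0, 1.758]
force: [-0.1, 0.2, -1.1]
width: 28.5
gripper_force: 59.8
```

Run:
```python
from h import *
s=read_state();print(s['force'].round(1),s['torque'].round(2),s['eef_pos'].round(1))
im,w=look('wrist','w7.png',649,8,85,95,110)
```

```text
[-0.1  0.2 -1.1] [-0.01  0.   -0.02] [648.6   8.4 103.8]
wrist 8.15 tcp [648.6   8.4 104. ] yaw 100.7 w 28.9
(array([648. ,   8.3]), array([114.6,  76.8]), -79.3, 23602, np.float64(99.1))
```

The feet are 14 mm past the tips with no contact force, so continue down.

>>> arm_command(
  deltas=[
    {"dx": 0,"dy": 0,"dz": -0.01,"yaw": 0,"jaw": 0.2},
    {"dx": 0,"dy": 0,"dz": -0.02,"yaw": 0,"jaw": 0.2},
    {"dx": 0,"dy": 0,"dz": -0.03,"yaw": 0,"jaw": 0.2},
    {"dx": 0,"dy": 0,"dz": -0.04,"yaw": 0,"jaw": 0.2},
    {"dx": 0,"dy": 0,"dz": -0.05,"yaw": 0,"jaw": 0.2},
    {"dx": 0,"dy": 0,"dz": -0.058,"yaw": 0,"jaw": 0.2},
    {"dx": 0,"dy": 0,"dz": -0.064,"yaw": 0,"jaw": 0.2},
    {"dx": 0,"dy": 0,"dz": -0.067,"yaw": 0,"jaw": 0.2},
    {"dx": 0,"dy": 0,"dz": -0.07,"yaw": 0,"jaw": 0.2},
    {"dx": 0,"dy": 0,"dz": -0.072,"yaw": 0,"jaw": 0.2},
    {"dx": 0,"dy": 0,"dz": -0.073,"yaw": 0,"jaw": 0.2},
    {"dx": 0,"dy": 0,"dz": -0.073,"yaw": 0,"jaw": 0.2},
  ],
)

```text
clock: 9.35
eef_pos: [648.6, 8.3, 32.7]
tool_rot: [-3.141, 0.001, 1.758]
force: [-2.9, -0.4, 7.8]
width: 28.5
gripper_force: 60.8
```

>>> arm_command(
  deltas=[
    {"dx": 0,"dy": 0,"dz": 0.002,"yaw": 0,"jaw": 0.55},
    {"dx": 0,"dy": 0,"dz": 0.002,"yaw": 0,"jaw": 0.55},
    {"dx": 0,"dy": 0,"dz": 0.002,"yaw": 0,"jaw": 0.55},
    {"dx": 0,"dy": 0,"dz": 0.02,"yaw": 0,"jaw": 0.6},
    {"dx": 0,"dy": 0,"dz": 0.06,"yaw": 0,"jaw": 0.7},
    {"dx": 0,"dy": 0,"dz": 0.11,"yaw": 0,"jaw": 0.7},
    {"dx": 0,"dy": 0,"dz": 0.16,"yaw": 0,"jaw": 0.7},
    {"dx": -0.005,"dy": 0.05,"dz": 0.2,"yaw": -8,"jaw": 0.7},
    {"dx": -0.01,"dy": 0.1,"dz": 0.22,"yaw": -16,"jaw": 0.7},
    {"dx": -0.015,"dy": 0.15,"dz": 0.22,"yaw": -24,"jaw": 0.7},
    {"dx": -0.02,"dy": 0.2,"dz": 0.22,"yaw": -26.4,"jaw": 0.7},
    {"dx": -0.025,"dy": 0.25,"dz": 0.22,"yaw": -26.4,"jaw": 0.7},
    {"dx": -0.0297,"dy": 0.29,"dz": 0.22,"yaw": -26.4,"jaw": 0.7},
    {"dx": -0.0297,"dy": 0.3026,"dz": 0.22,"yaw": -26.4,"jaw": 0.7},
    {"dx": -0.0297,"dy": 0.3026,"dz": 0.22,"yaw": -26.4,"jaw": 0.7},
    {"dx": -0.0297,"dy": 0.3026,"dz": 0.22,"yaw": -26.4,"jaw": 0.7},
    {"dx": -0.0297,"dy": 0.3026,"dz": 0.22,"yaw": -26.4,"jaw": 0.7},
    {"dx": -0.0297,"dy": 0.3026,"dz": 0.22,"yaw": -26.4,"jaw": 0.7},
  ],
)

```text
clock: 11.15
eef_pos: [619.9, 308.7, 251.3]
tool_rot: [3.141, 0.001, 1.294]
force: [-0.0, -0.5, 0.5]
width: 59.9
gripper_force: 0.0
```

Run:
```python
from h import *
im,w=look('wrist','w8.png',608,273,80,17,29)
im,w=look('top','t8.png',651,7,80,20,36)   # seated power board
for n,a in(('power',(651,7,80,25,35)),('drive',(610,271,80,18,29)),('cover',(636,-268,80,18,29))): print(n,rect(w,*a))
```

```text
wrist 11.2 tcp [619.8 309.  251.4] yaw 74.2 w 59.7
(array([607.2, 271.8]), array([115.7,  76.1]), 74.4, 5368, np.float64(22.1))
top 11.25 tcp [619.7 309.4 251.4] yaw 74.2 w 60.0
(array([651. ,   6.1]), array([114.7,  76. ]), -79.4, 787, np.float64(29.8))
power (array([660.9,   5.4]), array([118.1,  61.8]), 87.9, 460, np.float64(29.8))
drive (array([610.6, 270.6]), array([117.2,  75.9]), 74.3, 866, np.float64(23.5))
cover (array([ 636. , -268.5]), array([116.5,  76.8]), 74.2, 982, np.float64(23.7))
```

>>> arm_command(
  deltas=[
    {"dx": -0.011,"dy": -0.0385,"dz": -0.04,"yaw": 0.1,"jaw": 0.7},
    {"dx": -0.011,"dy": -0.0385,"dz": -0.09,"yaw": 0.1,"jaw": 0.7},
    {"dx": -0.011,"dy": -0.0385,"dz": -0.14,"yaw": 0.1,"jaw": 0.7},
    {"dx": -0.011,"dy": -0.0385,"dz": -0.18,"yaw": 0.1,"jaw": 0.7},
    {"dx": -0.011,"dy": -0.0385,"dz": -0.205,"yaw": 0.1,"jaw": 0.7},
    {"dx": -0.011,"dy": -0.0385,"dz": -0.22,"yaw": 0.1,"jaw": 0.7},
    {"dx": -0.011,"dy": -0.0385,"dz": -0.225,"yaw": 0.1,"jaw": 0.7},
    {"dx": -0.011,"dy": -0.0385,"dz": -0.225,"yaw": 0.1,"jaw": 0.7},
    {"dx": -0.011,"dy": -0.0385,"dz": -0.225,"yaw": 0.1,"jaw": 0.5},
    {"dx": -0.011,"dy": -0.0385,"dz": -0.225,"yaw": 0.1,"jaw": 0.2},
    {"dx": -0.011,"dy": -0.0385,"dz": -0.225,"yaw": 0.1,"jaw": 0.2},
    {"dx": -0.011,"dy": -0.0385,"dz": -0.225,"yaw": 0.1,"jaw": 0.2},
    {"dx": -0.011,"dy": -0.0385,"dz": -0.225,"yaw": 0.1,"jaw": 0.2},
    {"dx": -0.011,"dy": -0.0385,"dz": -0.225,"yaw": 0.1,"jaw": 0.2},
  ],
)

```text
clock: 12.65
eef_pos: [609.3, 273.1, 28.4]
tool_rot: [3.139, -0.002, 1.299]
force: [-0.5, -0.2, 6.8]
width: 28.3
gripper_force: 60.0
```

>>> arm_command(
  deltas=[
    {"dx": 0,"dy": 0,"dz": 0.02,"yaw": 0,"jaw": 0.2},
    {"dx": 0,"dy": 0,"dz": 0.06,"yaw": 0,"jaw": 0.2},
    {"dx": 0,"dy": 0,"dz": 0.1,"yaw": 0,"jaw": 0.2},
    {"dx": 0.006,"dy": -0.04,"dz": 0.13,"yaw": 5,"jaw": 0.2},
    {"dx": 0.012,"dy": -0.08,"dz": 0.13,"yaw": 10,"jaw": 0.2},
    {"dx": 0.019,"dy": -0.125,"dz": 0.13,"yaw": 15,"jaw": 0.2},
    {"dx": 0.026,"dy": -0.17,"dz": 0.13,"yaw": 20,"jaw": 0.2},
    {"dx": 0.033,"dy": -0.21,"dz": 0.13,"yaw": 24,"jaw": 0.2},
    {"dx": 0.038,"dy": -0.245,"dz": 0.125,"yaw": 26.3,"jaw": 0.2},
    {"dx": 0.0406,"dy": -0.2641,"dz": 0.115,"yaw": 26.3,"jaw": 0.2},
    {"dx": 0.0406,"dy": -0.2641,"dz": 0.11,"yaw": 26.3,"jaw": 0.2},
    {"dx": 0.0406,"dy": -0.2641,"dz": 0.11,"yaw": 26.3,"jaw": 0.2},
    {"dx": 0.0406,"dy": -0.2641,"dz": 0.11,"yaw": 26.3,"jaw": 0.2},
    {"dx": 0.0406,"dy": -0.2641,"dz": 0.11,"yaw": 26.3,"jaw": 0.2},
    {"dx": 0.0406,"dy": -0.2641,"dz": 0.11,"yaw": 26.3,"jaw": 0.2},
    {"dx": 0.0406,"dy": -0.2641,"dz": 0.11,"yaw": 26.3,"jaw": 0.2},
  ],
)

```text
clock: 14.25
eef_pos: [648.7, 9.3, 136.6]
tool_rot: [3.141, -0.0, 1.759]
force: [0.3, 0.9, -1.6]
width: 28.5
gripper_force: 59.7
```

Run:
```python
from h import *
im,w=look('wrist','w9.png',649,8,85,123,138)
for a,b in((120,140),(126,136)): print(rect(w,649,8,85,a,b))
```

```text
wrist 14.3 tcp [648.7   9.  136.6] yaw 100.8 w 28.2
(array([648.6,   7.2]), array([116.8,  76.7]), -79.3, 22567, np.float64(130.4))
(array([648.6,   7.2]), array([116.8,  76.7]), -79.3, 22971, np.float64(130.4))
(array([648.6,   7.2]), array([116.8,  76.7]), -79.3, 22087, np.float64(130.3))
```

>>> arm_command(
  deltas=[
    {"dx": 0,"dy": 0.0003,"dz": -0.008,"yaw": 0,"jaw": 0.2},
    {"dx": 0,"dy": 0.0003,"dz": -0.013,"yaw": 0,"jaw": 0.2},
    {"dx": 0,"dy": 0.0003,"dz": -0.016,"yaw": 0,"jaw": 0.2},
    {"dx": 0,"dy": 0.0003,"dz": -0.019,"yaw": 0,"jaw": 0.2},
    {"dx": 0,"dy": 0.0003,"dz": -0.022,"yaw": 0,"jaw": 0.2},
    {"dx": 0,"dy": 0.0003,"dz": -0.025,"yaw": 0,"jaw": 0.2},
    {"dx": 0,"dy": 0.0003,"dz": -0.028,"yaw": 0,"jaw": 0.2},
    {"dx": 0,"dy": 0.0003,"dz": -0.03,"yaw": 0,"jaw": 0.2},
  ],
)

```text
clock: 15.1
eef_pos: [648.5, 8.7, 106.0]
tool_rot: [-3.141, -0.0, 1.758]
force: [-0.2, 0.3, -0.9]
width: 28.4
gripper_force: 59.7
```

>>> arm_command(
  deltas=[
    {"dx": 0,"dy": 0,"dz": -0.01,"yaw": 0,"jaw": 0.2},
    {"dx": 0,"dy": 0,"dz": -0.02,"yaw": 0,"jaw": 0.2},
    {"dx": 0,"dy": 0,"dz": -0.03,"yaw": 0,"jaw": 0.2},
    {"dx": 0,"dy": 0,"dz": -0.038,"yaw": 0,"jaw": 0.2},
    {"dx": 0,"dy": 0,"dz": -0.043,"yaw": 0,"jaw": 0.2},
    {"dx": 0,"dy": 0,"dz": -0.046,"yaw": 0,"jaw": 0.2},
    {"dx": 0,"dy": 0,"dz": -0.048,"yaw": 0,"jaw": 0.2},
    {"dx": 0,"dy": 0,"dz": -0.05,"yaw": 0,"jaw": 0.2},
    {"dx": 0,"dy": 0,"dz": -0.05,"yaw": 0,"jaw": 0.2},
  ],
)

```text
clock: 16.0
eef_pos: [648.6, 8.7, 57.4]
tool_rot: [-3.142, 0.0, 1.758]
force: [-0.1, 0.3, 4.0]
width: 28.4
gripper_force: 60.4
```

>>> arm_command(
  deltas=[
    {"dx": 0,"dy": 0,"dz": 0.001,"yaw": 0,"jaw": 0.55},
    {"dx": 0,"dy": 0,"dz": 0.001,"yaw": 0,"jaw": 0.55},
    {"dx": 0,"dy": 0,"dz": 0.001,"yaw": 0,"jaw": 0.55},
    {"dx": 0,"dy": 0,"dz": 0.02,"yaw": 0,"jaw": 0.6},
    {"dx": 0,"dy": 0,"dz": 0.06,"yaw": 0,"jaw": 0.6},
    {"dx": 0,"dy": 0,"dz": 0.11,"yaw": 0,"jaw": 0.6},
    {"dx": 0,"dy": -0.03,"dz": 0.15,"yaw": -5,"jaw": 0.6},
    {"dx": -0.001,"dy": -0.075,"dz": 0.18,"yaw": -13,"jaw": 0.6},
    {"dx": -0.002,"dy": -0.12,"dz": 0.195,"yaw": -21,"jaw": 0.6},
    {"dx": -0.003,"dy": -0.17,"dz": 0.195,"yaw": -26.5,"jaw": 0.6},
    {"dx": -0.004,"dy": -0.21,"dz": 0.195,"yaw": -26.5,"jaw": 0.6},
    {"dx": -0.004,"dy": -0.2367,"dz": 0.195,"yaw": -26.5,"jaw": 0.6},
    {"dx": -0.004,"dy": -0.2367,"dz": 0.195,"yaw": -26.5,"jaw": 0.6},
    {"dx": -0.004,"dy": -0.2367,"dz": 0.195,"yaw": -26.5,"jaw": 0.6},
    {"dx": -0.004,"dy": -0.2367,"dz": 0.195,"yaw": -26.5,"jaw": 0.6},
    {"dx": -0.004,"dy": -0.2367,"dz": 0.195,"yaw": -26.5,"jaw": 0.6},
  ],
)

```text
clock: 17.6
eef_pos: [645.0, -225.9, 251.5]
tool_rot: [-3.142, -0.001, 1.298]
force: [0.7, -0.6, 0.3]
width: 51.2
gripper_force: 0.0
```

Run:
```python
from h import *
im,w=look('wrist','w10.png',634,-266,80,17,29); print(rect(w,634,-266,45,36,56))
im,w=look('top','t10.png',651,6,80,44,60)
for n,a in(('cover',(636,-268,80,18,29)),('bar',(636,-268,60,40,56)),('g',(514,-238,40,54,66)),('b',(508,-350,40,54,66)),('y',(406,-209,40,54,66)),('r',(404,-346,40,54,66))):
  try: print(n,rect(w,*a))
  except Exception: print(n,'-')
```

```text
wrist 17.65 tcp [ 645.  -226.2  251.5] yaw 74.4 w 51.5
(array([ 633.5, -267.5]), array([116.3,  76.2]), 74.4, 5612, np.float64(21.9))
(array([ 633.9, -266.7]), array([69.2, 15.8]), 74.0, 965, np.float64(44.6))
top 17.7 tcp [ 644.9 -226.5  251.5] yaw 74.4 w 51.1
(array([650.9,   5.9]), array([116. ,  76.2]), -79.4, 934, np.float64(52.7))
cover (array([ 645.6, -234.8]), array([75.6, 47.7]), -14.5, 388, np.float64(23.9))
bar (array([ 644.6, -240.1]), array([13.7, 13.3]), -89.7, 30, np.float64(46.2))
g (array([ 514.1, -237.7]), array([46.7, 30.7]), -8.4, 220, np.float64(61.0))
b -
y (array([ 406.6, -209.2]), array([46.6, 31.4]), -7.1, 231, np.float64(60.6))
r -
```

>>> arm_command(
  deltas=[
    {"dx": -0.011,"dy": -0.0387,"dz": -0.04,"yaw": 0,"jaw": 0.6},
    {"dx": -0.011,"dy": -0.0387,"dz": -0.09,"yaw": 0,"jaw": 0.6},
    {"dx": -0.011,"dy": -0.0387,"dz": -0.14,"yaw": 0,"jaw": 0.6},
    {"dx": -0.011,"dy": -0.0387,"dz": -0.18,"yaw": 0,"jaw": 0.6},
    {"dx": -0.011,"dy": -0.0387,"dz": -0.205,"yaw": 0,"jaw": 0.6},
    {"dx": -0.011,"dy": -0.0387,"dz": -0.218,"yaw": 0,"jaw": 0.6},
    {"dx": -0.011,"dy": -0.0387,"dz": -0.223,"yaw": 0,"jaw": 0.6},
    {"dx": -0.011,"dy": -0.0387,"dz": -0.223,"yaw": 0,"jaw": 0.5},
    {"dx": -0.011,"dy": -0.0387,"dz": -0.223,"yaw": 0,"jaw": 0.3},
    {"dx": -0.011,"dy": -0.0387,"dz": -0.223,"yaw": 0,"jaw": 0.05},
    {"dx": -0.011,"dy": -0.0387,"dz": -0.223,"yaw": 0,"jaw": 0.05},
    {"dx": -0.011,"dy": -0.0387,"dz": -0.223,"yaw": 0,"jaw": 0.05},
    {"dx": -0.011,"dy": -0.0387,"dz": -0.223,"yaw": 0,"jaw": 0.05},
    {"dx": -0.011,"dy": -0.0387,"dz": -0.223,"yaw": 0,"jaw": 0.05},
  ],
)

```text
clock: 19.1
eef_pos: [635.1, -267.1, 30.4]
tool_rot: [3.138, 0.0, 1.295]
force: [-0.7, 0.1, 7.0]
width: 14.4
gripper_force: 60.7
```

>>> arm_command(
  deltas=[
    {"dx": 0,"dy": 0,"dz": 0.02,"yaw": 0,"jaw": 0.05},
    {"dx": 0,"dy": 0,"dz": 0.06,"yaw": 0,"jaw": 0.05},
    {"dx": 0,"dy": 0,"dz": 0.1,"yaw": 0,"jaw": 0.05},
    {"dx": 0.003,"dy": 0.04,"dz": 0.13,"yaw": 5,"jaw": 0.05},
    {"dx": 0.005,"dy": 0.085,"dz": 0.13,"yaw": 10,"jaw": 0.05},
    {"dx": 0.007,"dy": 0.13,"dz": 0.13,"yaw": 15,"jaw": 0.05},
    {"dx": 0.01,"dy": 0.175,"dz": 0.13,"yaw": 20,"jaw": 0.05},
    {"dx": 0.012,"dy": 0.22,"dz": 0.13,"yaw": 24,"jaw": 0.05},
    {"dx": 0.014,"dy": 0.255,"dz": 0.125,"yaw": 26.5,"jaw": 0.05},
    {"dx": 0.015,"dy": 0.2753,"dz": 0.115,"yaw": 26.5,"jaw": 0.05},
    {"dx": 0.015,"dy": 0.2753,"dz": 0.11,"yaw": 26.5,"jaw": 0.05},
    {"dx": 0.015,"dy": 0.2753,"dz": 0.11,"yaw": 26.5,"jaw": 0.05},
    {"dx": 0.015,"dy": 0.2753,"dz": 0.11,"yaw": 26.5,"jaw": 0.05},
    {"dx": 0.015,"dy": 0.2753,"dz": 0.11,"yaw": 26.5,"jaw": 0.05},
    {"dx": 0.015,"dy": 0.2753,"dz": 0.11,"yaw": 26.5,"jaw": 0.05},
    {"dx": 0.015,"dy": 0.2753,"dz": 0.11,"yaw": 26.5,"jaw": 0.05},
  ],
)

```text
clock: 20.7
eef_pos: [648.8, 7.8, 138.6]
tool_rot: [3.141, 0.0, 1.757]
force: [0.3, 0.2, -2.7]
width: 14.5
gripper_force: 59.6
```

Run:
```python
from h import *
im,w=look('wrist','w11.png',649,8,85,122,138)
```

```text
wrist 20.75 tcp [648.7   8.1 138.6] yaw 100.7 w 14.3
(array([645.1,  24.8]), array([80.7, 76.7]), -79.2, 19425, np.float64(130.1))
```

>>> arm_command(
  deltas=[
    {"dx": 0,"dy": -0.0004,"dz": -0.008,"yaw": 0,"jaw": 0.05},
    {"dx": 0,"dy": -0.0004,"dz": -0.013,"yaw": 0,"jaw": 0.05},
    {"dx": 0,"dy": -0.0004,"dz": -0.016,"yaw": 0,"jaw": 0.05},
    {"dx": 0,"dy": -0.0004,"dz": -0.019,"yaw": 0,"jaw": 0.05},
    {"dx": 0,"dy": -0.0004,"dz": -0.022,"yaw": 0,"jaw": 0.05},
    {"dx": 0,"dy": -0.0004,"dz": -0.025,"yaw": 0,"jaw": 0.05},
    {"dx": 0,"dy": -0.0004,"dz": -0.028,"yaw": 0,"jaw": 0.05},
    {"dx": 0,"dy": -0.0004,"dz": -0.03,"yaw": 0,"jaw": 0.05},
  ],
)

```text
clock: 21.55
eef_pos: [648.6, 8.2, 108.0]
tool_rot: [-3.142, -0.0, 1.758]
force: [-0.7, 0.3, -3.4]
width: 14.6
gripper_force: 59.7
```

>>> arm_command(
  deltas=[
    {"dx": 0,"dy": 0,"dz": -0.008,"yaw": 0,"jaw": 0.05},
    {"dx": 0,"dy": 0,"dz": -0.015,"yaw": 0,"jaw": 0.05},
    {"dx": 0,"dy": 0,"dz": -0.02,"yaw": 0,"jaw": 0.05},
    {"dx": 0,"dy": 0,"dz": -0.023,"yaw": 0,"jaw": 0.05},
    {"dx": 0,"dy": 0,"dz": -0.025,"yaw": 0,"jaw": 0.05},
    {"dx": 0,"dy": 0,"dz": -0.027,"yaw": 0,"jaw": 0.05},
    {"dx": 0,"dy": 0,"dz": -0.027,"yaw": 0,"jaw": 0.05},
  ],
)

```text
clock: 22.25
eef_pos: [648.6, 8.2, 82.4]
tool_rot: [3.142, 0.0, 1.758]
force: [-2.4, -0.5, 4.5]
width: 14.4
gripper_force: 60.5
```

>>> arm_command(
  deltas=[
    {"dx": 0,"dy": 0,"dz": 0.001,"yaw": 0,"jaw": 0.4},
    {"dx": 0,"dy": 0,"dz": 0.001,"yaw": 0,"jaw": 0.4},
    {"dx": 0,"dy": 0,"dz": 0.001,"yaw": 0,"jaw": 0.4},
    {"dx": 0,"dy": 0,"dz": 0.03,"yaw": 0,"jaw": 0.5},
    {"dx": 0,"dy": 0,"dz": 0.08,"yaw": 0,"jaw": 0.7},
    {"dx": 0,"dy": 0,"dz": 0.12,"yaw": 0,"jaw": 0.7},
    {"dx": -0.01,"dy": -0.02,"dz": 0.16,"yaw": -8,"jaw": 0.7},
    {"dx": -0.02,"dy": -0.04,"dz": 0.19,"yaw": -16,"jaw": 0.7},
    {"dx": -0.03,"dy": -0.06,"dz": 0.19,"yaw": -24,"jaw": 0.7},
    {"dx": -0.04,"dy": -0.09,"dz": 0.19,"yaw": -32,"jaw": 0.7},
    {"dx": -0.05,"dy": -0.12,"dz": 0.19,"yaw": -40,"jaw": 0.7},
    {"dx": -0.06,"dy": -0.15,"dz": 0.19,"yaw": -48,"jaw": 0.7},
    {"dx": -0.07,"dy": -0.18,"dz": 0.19,"yaw": -56,"jaw": 0.7},
    {"dx": -0.08,"dy": -0.21,"dz": 0.19,"yaw": -64,"jaw": 0.7},
    {"dx": -0.09,"dy": -0.23,"dz": 0.19,"yaw": -72,"jaw": 0.7},
    {"dx": -0.0976,"dy": -0.249,"dz": 0.19,"yaw": -80,"jaw": 0.7},
    {"dx": -0.0976,"dy": -0.249,"dz": 0.19,"yaw": -88,"jaw": 0.7},
    {"dx": -0.0976,"dy": -0.249,"dz": 0.19,"yaw": -96,"jaw": 0.7},
    {"dx": -0.0976,"dy": -0.249,"dz": 0.19,"yaw": -104,"jaw": 0.7},
    {"dx": -0.0976,"dy": -0.249,"dz": 0.19,"yaw": -108.7,"jaw": 0.7},
  ],
)

```text
clock: 24.25
eef_pos: [551.0, -240.7, 271.3]
tool_rot: [-3.142, -0.0, -0.144]
force: [1.0, 0.2, 0.1]
width: 59.9
gripper_force: 0.0
```

Run:
```python
from h import *
im,w=look('wrist','w12.png',511,-236,40,55,66)
im,w=look('top','t12.png',651,6,80,67,82)
for n,a in(('g',(514,-238,60,54,66)),('b',(508,-350,60,54,66)),('y',(406,-209,60,54,66)),('r',(404,-346,60,54,66))):
  try: print(n,rect(w,*a))
  except Exception: print(n,'-')
# holders: rim points, chassis frame relative to the seat
th=np.radians(10.8);R=np.array([[np.cos(th),-np.sin(th)],[np.sin(th),np.cos(th)]])
for f,seat in(('w2',(648.5,8.4)),('top0',(651,6.2))):
  z=np.load(f+'.npz');w=cloud(z['d'],dict(camera_matrix=z['K'],extrinsics=z['E']))
  q=(w[...,:2]-np.array(seat))@R; m=(w[...,2]>28)&(w[...,2]<37)
  print(f,'plate',np.nanmedian(w[...,2][(abs(q[...,0]+20)<12)&(abs(q[...,1])<60)]))
  for n,y in(('R',-102),('Y',-34),('G',34),('B',102)):
    s=m&(abs(q[...,1]-y)<28)&(q[...,0]<-60)&(q[...,0]>-140); p=q[s]
    print(n,len(p),'x pct',np.percentile(p[:,0],[1,5,95,99]).round(1),'y pct',np.percentile(p[:,1],[1,5,95,99]).round(1))
```

```text
wrist 24.3 tcp [ 551.1 -240.6  271.3] yaw -8.3 w 60.0
(array([ 512.7, -236.6]), array([46.4, 29.7]), -7.3, 1180, np.float64(59.0))
top 24.35 tcp [ 551.1 -240.5  271.3] yaw -8.0 w 59.7
(array([650.8,   6.7]), array([115.7,  76.1]), -79.5, 1091, np.float64(75.5))
g (array([ 513.7, -237.8]), array([45.5, 31.2]), -5.2, 210, np.float64(61.0))
b -
y (array([ 406.7, -209.2]), array([46.6, 31.1]), -6.3, 231, np.float64(60.5))
r -
w2 plate 421.8212887158144
R 715 x pct [-136.4 -132.9  -65.7  -64.6] y pct [-123.3 -122.7  -80.6  -80. ]
Y 783 x pct [-135.6 -131.7  -65.5  -64.4] y pct [-55.4 -55.1 -12.8 -12.1]
G 862 x pct [-135.6 -132.2  -65.3  -64.4] y pct [12.4 12.6 54.9 55.1]
B 988 x pct [-135.5 -132.   -65.4  -64.3] y pct [ 79.6  80.5 122.6 123.1]
top0 plate 6.865352058101962
R 182 x pct [-135.1 -131.8  -65.2  -64. ] y pct [-123.1 -122.1  -80.   -79. ]
Y 180 x pct [-134.4 -131.3  -64.9  -63.8] y pct [-54.8 -53.9 -11.9 -11.1]
G 182 x pct [-134.6 -131.5  -65.1  -63.7] y pct [12.9 13.8 55.8 56.8]
B 181 x pct [-134.3 -130.8  -64.9  -63.5] y pct [ 80.9  81.3 123.8 124.6]
```

The cover is seated (top at z 75). The holders are worked out. Next, grasp the green module.

>>> arm_command(
  deltas=[
    {"dx": -0.0388,"dy": 0.0046,"dz": -0.03,"yaw": 0.7,"jaw": 0.7},
    {"dx": -0.0388,"dy": 0.0046,"dz": -0.08,"yaw": 0.7,"jaw": 0.7},
    {"dx": -0.0388,"dy": 0.0046,"dz": -0.13,"yaw": 0.7,"jaw": 0.7},
    {"dx": -0.0388,"dy": 0.0046,"dz": -0.175,"yaw": 0.7,"jaw": 0.7},
    {"dx": -0.0388,"dy": 0.0046,"dz": -0.21,"yaw": 0.7,"jaw": 0.7},
    {"dx": -0.0388,"dy": 0.0046,"dz": -0.23,"yaw": 0.7,"jaw": 0.7},
    {"dx": -0.0388,"dy": 0.0046,"dz": -0.235,"yaw": 0.7,"jaw": 0.7},
    {"dx": -0.0388,"dy": 0.0046,"dz": -0.235,"yaw": 0.7,"jaw": 0.6},
    {"dx": -0.0388,"dy": 0.0046,"dz": -0.235,"yaw": 0.7,"jaw": 0.4},
    {"dx": -0.0388,"dy": 0.0046,"dz": -0.235,"yaw": 0.7,"jaw": 0.2},
    {"dx": -0.0388,"dy": 0.0046,"dz": -0.235,"yaw": 0.7,"jaw": 0.2},
    {"dx": -0.0388,"dy": 0.0046,"dz": -0.235,"yaw": 0.7,"jaw": 0.2},
    {"dx": -0.0388,"dy": 0.0046,"dz": -0.235,"yaw": 0.7,"jaw": 0.2},
  ],
)

```text
clock: 25.65
eef_pos: [513.4, -236.8, 37.9]
tool_rot: [3.141, -0.003, -0.127]
force: [-0.1, 0.1, 7.1]
width: 28.9
gripper_force: 60.1
```

>>> arm_command(
  deltas=[
    {"dx": 0,"dy": 0,"dz": 0.02,"yaw": 0,"jaw": 0.2},
    {"dx": 0,"dy": 0,"dz": 0.06,"yaw": 0,"jaw": 0.2},
    {"dx": 0.005,"dy": 0.035,"dz": 0.075,"yaw": 4,"jaw": 0.2},
    {"dx": 0.01,"dy": 0.08,"dz": 0.075,"yaw": 8,"jaw": 0.2},
    {"dx": 0.017,"dy": 0.125,"dz": 0.075,"yaw": 12,"jaw": 0.2},
    {"dx": 0.024,"dy": 0.17,"dz": 0.075,"yaw": 16,"jaw": 0.2},
    {"dx": 0.03,"dy": 0.215,"dz": 0.07,"yaw": 18,"jaw": 0.2},
    {"dx": 0.035,"dy": 0.245,"dz": 0.065,"yaw": 18,"jaw": 0.2},
    {"dx": 0.0377,"dy": 0.2604,"dz": 0.06,"yaw": 18,"jaw": 0.2},
    {"dx": 0.0377,"dy": 0.2604,"dz": 0.06,"yaw": 18,"jaw": 0.2},
    {"dx": 0.0377,"dy": 0.2604,"dz": 0.06,"yaw": 18,"jaw": 0.2},
    {"dx": 0.0377,"dy": 0.2604,"dz": 0.06,"yaw": 18,"jaw": 0.2},
    {"dx": 0.0377,"dy": 0.2604,"dz": 0.06,"yaw": 18,"jaw": 0.2},
  ],
)

```text
clock: 26.95
eef_pos: [550.0, 22.2, 96.6]
tool_rot: [3.141, -0.0, 0.185]
force: [0.3, -0.2, -0.8]
width: 28.9
gripper_force: 59.6
```

Run:
```python
from h import *
im,w=look('wrist','w13.png',550,24,40,112,130)
cv2.imwrite('pics/w13c.png',cv2.resize(im[130:400,150:490],None,fx=2,fy=2,interpolation=2)[:, :, ::-1])
z=w[...,2];m=(np.hypot(w[...,0]-550,w[...,1]-24)<40);print(np.histogram(z[m],bins=range(100,180,6)))
```

```text
wrist 27.0 tcp [549.9  22.6  96.6] yaw 10.6 w 28.6
(array([548.9,  22.4]), array([56.2, 47.6]), -79.5, 10148, np.float64(118.0))
(array([ 534,  721, 5118, 4467,  633, 1172, 1090, 1780, 4955,  925, 1254,
       2585, 3976]), array([100, 106, 112, 118, 124, 130, 136, 142, 148, 154, 160, 166, 172,
       178]))
```

View pics/w13c.png

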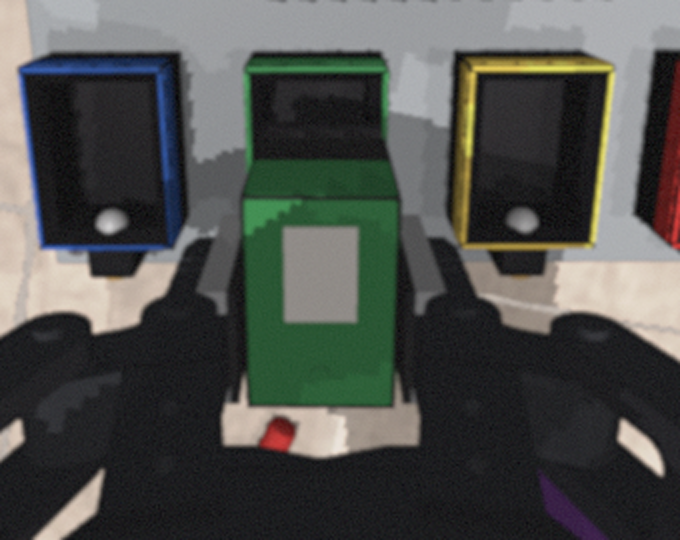

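Run:
```python
from h import *
im,d,P=snap('wrist');w=cloud(d,P)
th=np.radians(10.8);R=np.array([[np.cos(th),-np.sin(th)],[np.sin(th),np.cos(th)]])
q=(w[...,:2]-np.array([648.6,8.4]))@R; z=w[...,2]
for n,y in(('Y',-34),('B',102)):
    s=(z>29)&(z<35)&(abs(q[...,1]-y)<28)&(q[...,0]<-60)&(q[...,0]>-125); p=q[s]
    print(n,len(p),np.percentile(p[:,0],[0.5,2,98,99.5]).round(1),np.percentile(p[:,1],[.5,2,98,99.5]).round(1),np.histogram(p[:,0],bins=range(-128,-60,4)))
s=(z>116)&(z<122)&(abs(q[...,1]-34)<13)&(abs(q[...,0]+94)<30);p=q[s];print('module top',np.percentile(p[:,0],[0.5,2,50,98,99.5]).round(1),np.percentile(p[:,1],[1,99]).round(1))
st=read_state();print(st['eef_pos'].round(1),(st['eef_pos'][:2]-[648.6,8.4])@R)
```

```text
Y 2837 [-123.6 -123.1  -63.7  -63.5] [-55.8 -55.5 -12.1 -11.9] (array([  4, 462, 277, 123, 112, 121, 108, 124, 116, 122, 126, 127, 125,
       128, 212, 437]), array([-128, -124, -120, -116, -112, -108, -104, -100,  -96,  -92,  -88,
        -84,  -80,  -76,  -72,  -68,  -64]))
B 2859 [-123.7 -123.2  -63.6  -63.3] [ 79.5  79.6 123.  123.4] (array([  5, 475, 289, 115, 110, 112, 114, 116, 123, 120, 129, 120, 128,
       127, 217, 393]), array([-128, -124, -120, -116, -112, -108, -104, -100,  -96,  -92,  -88,
        -84,  -80,  -76,  -72,  -68,  -64]))
module top [-118.1 -117.1  -93.   -72.3  -71.8] [21.3 46.7]
[549.9  22.9  96.5] [-94.19085993  32.71930922]
```

>>> arm_command(
  deltas=[
    {"dx": 0.0014,"dy": 0.0002,"dz": -0.01,"yaw": 0.1,"jaw": 0.2},
    {"dx": 0.0014,"dy": 0.0002,"dz": -0.02,"yaw": 0.1,"jaw": 0.2},
    {"dx": 0.0014,"dy": 0.0002,"dz": -0.024,"yaw": 0.1,"jaw": 0.2},
    {"dx": 0.0014,"dy": 0.0002,"dz": -0.028,"yaw": 0.1,"jaw": 0.2},
    {"dx": 0.0014,"dy": 0.0002,"dz": -0.032,"yaw": 0.1,"jaw": 0.2},
    {"dx": 0.0014,"dy": 0.0002,"dz": -0.034,"yaw": 0.1,"jaw": 0.2},
  ],
)

```text
clock: 27.65
eef_pos: [552.3, 24.7, 62.2]
tool_rot: [3.142, -0.002, 0.189]
force: [0.7, 0.3, 0.4]
width: 29.0
gripper_force: 59.7
```

>>> arm_command(
  deltas=[
    {"dx": 0,"dy": 0,"dz": -0.004,"yaw": 0,"jaw": 0.2},
    {"dx": 0,"dy": 0,"dz": -0.008,"yaw": 0,"jaw": 0.2},
    {"dx": 0,"dy": 0,"dz": -0.012,"yaw": 0,"jaw": 0.2},
    {"dx": 0,"dy": 0,"dz": -0.016,"yaw": 0,"jaw": 0.2},
    {"dx": 0,"dy": 0,"dz": -0.019,"yaw": 0,"jaw": 0.2},
    {"dx": 0,"dy": 0,"dz": -0.021,"yaw": 0,"jaw": 0.2},
    {"dx": 0,"dy": 0,"dz": -0.022,"yaw": 0,"jaw": 0.2},
    {"dx": 0,"dy": 0,"dz": -0.022,"yaw": 0,"jaw": 0.2},
  ],
)

```text
clock: 28.45
eef_pos: [552.0, 24.2, 45.5]
tool_rot: [3.141, -0.003, 0.189]
force: [-9.7, -0.6, 49.5]
width: 28.8
gripper_force: 66.3
```

>>> arm_command(
  deltas=[
    {"dx": 0,"dy": 0,"dz": 0.003,"yaw": 0,"jaw": 0.2},
    {"dx": 0,"dy": 0,"dz": 0.004,"yaw": 0,"jaw": 0.4},
    {"dx": 0,"dy": 0,"dz": 0.004,"yaw": 0,"jaw": 0.45},
    {"dx": 0,"dy": 0,"dz": 0.004,"yaw": 0,"jaw": 0.45},
    {"dx": 0,"dy": 0,"dz": 0.04,"yaw": 0,"jaw": 0.45},
    {"dx": 0,"dy": 0,"dz": 0.09,"yaw": 0,"jaw": 0.45},
    {"dx": 0,"dy": 0,"dz": 0.12,"yaw": 0,"jaw": 0.45},
    {"dx": 0,"dy": 0,"dz": 0.12,"yaw": 0,"jaw": 0.45},
  ],
)

```text
clock: 29.25
eef_pos: [554.0, 24.6, 163.8]
tool_rot: [3.141, -0.007, 0.189]
force: [1.0, -0.5, 0.1]
width: 38.7
gripper_force: 0.0
```

Run:
```python
from h import *
im,w=look('wrist','w14.png',551,24,35,55,75)
th=np.radians(10.8);R=np.array([[np.cos(th),-np.sin(th)],[np.sin(th),np.cos(th)]])
q=(w[...,:2]-np.array([648.6,8.4]))@R; z=w[...,2]
s=(abs(q[...,0]+93)<20)&(abs(q[...,1]-34)<12)&(z<80);print('top z',np.percentile(z[s],[5,50,95]).round(1))
for y in(-34,34,102):
  s=(abs(q[...,0]+66)<2)&(abs(q[...,1]-y)<15)&(z>25)&(z<40);print('rim',y,np.median(z[s]).round(1))
```

```text
wrist 29.3 tcp [552.3  24.5 161.6] yaw 10.8 w 38.5
(array([551.3,  24.3]), array([47.1, 30.7]), 11.0, 2745, np.float64(67.1))
top z [66.1 67.2 68.3]
rim -34 32.3
rim 34 32.1
rim 102 32.1
```

>>> arm_command(
  deltas=[
    {"dx": 0,"dy": 0,"dz": -0.03,"yaw": 0,"jaw": 0},
    {"dx": 0,"dy": 0,"dz": -0.06,"yaw": 0,"jaw": 0},
    {"dx": 0,"dy": 0,"dz": -0.07,"yaw": 0,"jaw": 0},
    {"dx": 0,"dy": 0,"dz": -0.08,"yaw": 0,"jaw": 0},
    {"dx": 0,"dy": 0,"dz": -0.087,"yaw": 0,"jaw": 0},
    {"dx": 0,"dy": 0,"dz": -0.09,"yaw": 0,"jaw": 0},
    {"dx": 0,"dy": 0,"dz": -0.092,"yaw": 0,"jaw": 0},
    {"dx": 0,"dy": 0,"dz": -0.094,"yaw": 0,"jaw": 0},
    {"dx": 0,"dy": 0,"dz": -0.094,"yaw": 0,"jaw": 0},
  ],
)

```text
clock: 30.2
eef_pos: [551.9, 24.4, 68.1]
tool_rot: [3.141, -0.002, 0.189]
force: [-1.7, -1.2, 10.0]
width: 0.3
gripper_force: 4.8
```

>>> arm_command(
  deltas=[
    {"dx": 0,"dy": 0,"dz": -0.001,"yaw": 0,"jaw": 0},
    {"dx": 0,"dy": 0,"dz": -0.002,"yaw": 0,"jaw": 0},
    {"dx": 0,"dy": 0,"dz": -0.002,"yaw": 0,"jaw": 0},
  ],
)

```text
clock: 30.5
eef_pos: [552.0, 24.4, 68.0]
tool_rot: [3.141, -0.002, 0.189]
force: [-6.5, -0.1, 25.5]
width: -0.1
gripper_force: 13.1
```

>>> arm_command(
  deltas=[
    {"dx": 0,"dy": 0,"dz": 0.03,"yaw": 0,"jaw": 0.2},
    {"dx": -0.01,"dy": -0.02,"dz": 0.07,"yaw": 0,"jaw": 0.7},
    {"dx": -0.03,"dy": -0.06,"dz": 0.1,"yaw": -5,"jaw": 0.7},
    {"dx": -0.05,"dy": -0.1,"dz": 0.13,"yaw": -10,"jaw": 0.7},
    {"dx": -0.07,"dy": -0.14,"dz": 0.16,"yaw": -15,"jaw": 0.7},
    {"dx": -0.09,"dy": -0.18,"dz": 0.19,"yaw": -18,"jaw": 0.7},
    {"dx": -0.1,"dy": -0.22,"dz": 0.207,"yaw": -18,"jaw": 0.7},
    {"dx": -0.107,"dy": -0.236,"dz": 0.207,"yaw": -18,"jaw": 0.7},
    {"dx": -0.107,"dy": -0.236,"dz": 0.207,"yaw": -18,"jaw": 0.7},
    {"dx": -0.107,"dy": -0.236,"dz": 0.207,"yaw": -18,"jaw": 0.7},
    {"dx": -0.107,"dy": -0.236,"dz": 0.207,"yaw": -18,"jaw": 0.7},
    {"dx": -0.107,"dy": -0.236,"dz": 0.207,"yaw": -18,"jaw": 0.7},
  ],
)

```text
clock: 31.7
eef_pos: [444.7, -210.1, 271.0]
tool_rot: [-3.141, 0.0, -0.122]
force: [-0.1, 0.2, -0.2]
width: 59.8
gripper_force: 0.0
```

Run:
```python
from h import *
im,w=look('wrist','w15.png',404,-207,60,55,66)
im,w=look('top','t15.png',651,6,80,67,82)
for n,a in(('g',(553,22,40,60,75)),('b',(508,-350,60,54,66)),('y',(406,-209,60,54,66)),('r',(404,-346,60,54,66))):
  try: print(n,rect(w,*a))
  except Exception: print(n,'-')
q=(w[...,:2]-np.array([651,6.2]));th=np.radians(10.8);R=np.array([[np.cos(th),-np.sin(th)],[np.sin(th),np.cos(th)]]);q=q@R;z=w[...,2]
for y in(-102,-34,102):
  s=(abs(q[...,0]+93.5)<32)&(abs(q[...,1]-y)<24);print('rim',np.percentile(z[s],[60,80,90,95,98]).round(1))
```

```text
wrist 31.75 tcp [ 444.7 -210.3  271. ] yaw -7.0 w 59.8
(array([ 405.2, -208.8]), array([46.8, 30.7]), -7.5, 1215, np.float64(59.1))
top 31.8 tcp [ 444.7 -210.5  271. ] yaw -7.0 w 59.8
(array([650.7,   6.7]), array([115.8,  76.3]), -79.5, 1102, np.float64(75.5))
g (array([553.6,  22.9]), array([46.1, 30.5]), 9.3, 219, np.float64(68.5))
b (array([ 508.3, -350.6]), array([46.3, 30.6]), -10.5, 211, np.float64(61.2))
y (array([ 393.6, -206.8]), array([28.2, 20.4]), -89.0, 91, np.float64(60.3))
r -
rim [27.7 33.1 34.4 35.4 36.4]
rim [24.3 33.1 34.8 36.2 37. ]
rim [26.2 32.7 34.6 36.  37.4]
```

>>> arm_command(
  deltas=[
    {"dx": -0.0394,"dy": 0.0033,"dz": -0.03,"yaw": -0.3,"jaw": 0.7},
    {"dx": -0.0394,"dy": 0.0033,"dz": -0.08,"yaw": -0.3,"jaw": 0.7},
    {"dx": -0.0394,"dy": 0.0033,"dz": -0.13,"yaw": -0.3,"jaw": 0.7},
    {"dx": -0.0394,"dy": 0.0033,"dz": -0.175,"yaw": -0.3,"jaw": 0.7},
    {"dx": -0.0394,"dy": 0.0033,"dz": -0.21,"yaw": -0.3,"jaw": 0.7},
    {"dx": -0.0394,"dy": 0.0033,"dz": -0.23,"yaw": -0.3,"jaw": 0.7},
    {"dx": -0.0394,"dy": 0.0033,"dz": -0.235,"yaw": -0.3,"jaw": 0.7},
    {"dx": -0.0394,"dy": 0.0033,"dz": -0.235,"yaw": -0.3,"jaw": 0.6},
    {"dx": -0.0394,"dy": 0.0033,"dz": -0.235,"yaw": -0.3,"jaw": 0.4},
    {"dx": -0.0394,"dy": 0.0033,"dz": -0.235,"yaw": -0.3,"jaw": 0.2},
    {"dx": -0.0394,"dy": 0.0033,"dz": -0.235,"yaw": -0.3,"jaw": 0.2},
    {"dx": -0.0394,"dy": 0.0033,"dz": -0.235,"yaw": -0.3,"jaw": 0.2},
    {"dx": -0.0394,"dy": 0.0033,"dz": -0.235,"yaw": -0.3,"jaw": 0.2},
  ],
)

```text
clock: 33.1
eef_pos: [405.7, -208.4, 37.1]
tool_rot: [3.141, -0.002, -0.13]
force: [0.2, 0.3, 6.2]
width: 28.5
gripper_force: 60.1
```

>>> arm_command(
  deltas=[
    {"dx": 0,"dy": 0,"dz": 0.02,"yaw": 0,"jaw": 0.2},
    {"dx": 0,"dy": 0,"dz": 0.06,"yaw": 0,"jaw": 0.2},
    {"dx": 0.03,"dy": 0.031,"dz": 0.075,"yaw": 4,"jaw": 0.2},
    {"dx": 0.06,"dy": 0.062,"dz": 0.075,"yaw": 8,"jaw": 0.2},
    {"dx": 0.09,"dy": 0.094,"dz": 0.075,"yaw": 12,"jaw": 0.2},
    {"dx": 0.12,"dy": 0.125,"dz": 0.075,"yaw": 16,"jaw": 0.2},
    {"dx": 0.145,"dy": 0.151,"dz": 0.07,"yaw": 18.3,"jaw": 0.2},
    {"dx": 0.1591,"dy": 0.166,"dz": 0.065,"yaw": 18.3,"jaw": 0.2},
    {"dx": 0.1591,"dy": 0.166,"dz": 0.06,"yaw": 18.3,"jaw": 0.2},
    {"dx": 0.1591,"dy": 0.166,"dz": 0.06,"yaw": 18.3,"jaw": 0.2},
    {"dx": 0.1591,"dy": 0.166,"dz": 0.06,"yaw": 18.3,"jaw": 0.2},
    {"dx": 0.1591,"dy": 0.166,"dz": 0.06,"yaw": 18.3,"jaw": 0.2},
    {"dx": 0.1591,"dy": 0.166,"dz": 0.06,"yaw": 18.3,"jaw": 0.2},
    {"dx": 0.1591,"dy": 0.166,"dz": 0.06,"yaw": 18.3,"jaw": 0.2},
  ],
)

```text
clock: 34.5
eef_pos: [563.9, -42.9, 96.6]
tool_rot: [3.141, -0.0, 0.188]
force: [0.9, -0.4, 0.2]
width: 28.9
gripper_force: 59.7
```

```bash
cat > chk.py <<'E'
from h import *
import sys
y=float(sys.argv[1])
im,d,P=snap('wrist');w=cloud(d,P)
th=np.radians(10.8);R=np.array([[np.cos(th),-np.sin(th)],[np.sin(th),np.cos(th)]])
q=(w[...,:2]-np.array([648.6,8.4]))@R; z=w[...,2]
s=(z>115)&(z<123)&(abs(q[...,1]-y)<11)&(abs(q[...,0]+94)<30);p=q[s];print('module top',np.percentile(p[:,0],[0.5,2,98,99.5]).round(1),np.median(z[s]))
st=read_state();print(st['eef_pos'].round(1),((st['eef_pos'][:2]-[648.6,8.4])@R).round(1),st['tool_rot'][2]*57.3)
E
python3 chk.py -34
```

```text
module top [-116.5 -115.4  -70.4  -70.1] 118.704286557064
[564.  -42.8  96.6] [-92.7 -34.4] 10.789541800933568
```

>>> arm_command(
  deltas=[
    {"dx": 0,"dy": 0,"dz": -0.01,"yaw": 0,"jaw": 0.2},
    {"dx": 0,"dy": 0,"dz": -0.02,"yaw": 0,"jaw": 0.2},
    {"dx": 0,"dy": 0,"dz": -0.024,"yaw": 0,"jaw": 0.2},
    {"dx": 0,"dy": 0,"dz": -0.028,"yaw": 0,"jaw": 0.2},
    {"dx": 0,"dy": 0,"dz": -0.032,"yaw": 0,"jaw": 0.2},
    {"dx": 0,"dy": 0,"dz": -0.036,"yaw": 0,"jaw": 0.2},
    {"dx": 0,"dy": 0,"dz": -0.04,"yaw": 0,"jaw": 0.2},
    {"dx": 0,"dy": 0,"dz": -0.044,"yaw": 0,"jaw": 0.2},
    {"dx": 0,"dy": 0,"dz": -0.048,"yaw": 0,"jaw": 0.2},
    {"dx": 0,"dy": 0,"dz": -0.051,"yaw": 0,"jaw": 0.2},
    {"dx": 0,"dy": 0,"dz": -0.053,"yaw": 0,"jaw": 0.2},
    {"dx": 0,"dy": 0,"dz": -0.054,"yaw": 0,"jaw": 0.2},
  ],
)

```text
clock: 35.75
eef_pos: [564.4, -42.3, 45.0]
tool_rot: [3.141, -0.001, 0.189]
force: [-5.5, -0.0, 33.5]
width: 28.6
gripper_force: 64.0
```

>>> arm_command(
  deltas=[
    {"dx": 0,"dy": 0,"dz": 0.002,"yaw": 0,"jaw": 0.2},
    {"dx": 0,"dy": 0,"dz": 0.003,"yaw": 0,"jaw": 0.42},
    {"dx": 0,"dy": 0,"dz": 0.003,"yaw": 0,"jaw": 0.42},
    {"dx": 0,"dy": 0,"dz": 0.003,"yaw": 0,"jaw": 0.42},
    {"dx": 0,"dy": 0,"dz": 0.04,"yaw": 0,"jaw": 0.42},
    {"dx": 0,"dy": 0,"dz": 0.09,"yaw": 0,"jaw": 0.5},
    {"dx": -0.01,"dy": -0.03,"dz": 0.13,"yaw": 0,"jaw": 0.7},
    {"dx": -0.03,"dy": -0.075,"dz": 0.16,"yaw": 4,"jaw": 0.7},
    {"dx": -0.05,"dy": -0.12,"dz": 0.19,"yaw": 4,"jaw": 0.7},
    {"dx": -0.07,"dy": -0.165,"dz": 0.22,"yaw": 4,"jaw": 0.7},
    {"dx": -0.09,"dy": -0.21,"dz": 0.229,"yaw": 4,"jaw": 0.7},
    {"dx": -0.11,"dy": -0.255,"dz": 0.229,"yaw": 4,"jaw": 0.7},
    {"dx": -0.124,"dy": -0.2907,"dz": 0.229,"yaw": 4,"jaw": 0.7},
    {"dx": -0.124,"dy": -0.2907,"dz": 0.229,"yaw": 4,"jaw": 0.7},
    {"dx": -0.124,"dy": -0.2907,"dz": 0.229,"yaw": 4,"jaw": 0.7},
    {"dx": -0.124,"dy": -0.2907,"dz": 0.229,"yaw": 4,"jaw": 0.7},
    {"dx": -0.124,"dy": -0.2907,"dz": 0.229,"yaw": 4,"jaw": 0.7},
  ],
)

```text
clock: 37.45
eef_pos: [441.1, -330.7, 271.0]
tool_rot: [-3.14, -0.0, 0.262]
force: [0.8, 0.9, 0.5]
width: 60.0
gripper_force: 0.0
```

Run:
```python
from h import *
im,w=look('wrist','w16.png',401,-343,60,55,66)
im,w=look('top','t16.png',651,6,80,67,82)
for n,a in(('g',(553,22,40,60,75)),('y',(566,-44,40,60,75)),('b',(508,-350,60,54,66))):
  try: print(n,rect(w,*a))
  except Exception: print(n,'-')
```

```text
wrist 37.5 tcp [ 441.1 -330.9  271.1] yaw 15.0 w 59.7
(array([ 403. , -345.5]), array([46.4, 30.8]), 14.7, 1192, np.float64(59.0))
top 37.55 tcp [ 441.  -331.2  271.2] yaw 15.0 w 60.2
(array([650.6,   6.9]), array([116.2,  76. ]), -79.5, 1103, np.float64(75.6))
g (array([553.7,  23.1]), array([45.9, 30.5]), 10.0, 217, np.float64(68.7))
y (array([566. , -43.1]), array([46. , 30.4]), 11.0, 217, np.float64(68.6))
b (array([ 508.4, -351. ]), array([46.3, 31.6]), -9.4, 227, np.float64(60.5))
```

>>> arm_command(
  deltas=[
    {"dx": -0.0374,"dy": -0.0119,"dz": -0.03,"yaw": -0.1,"jaw": 0.7},
    {"dx": -0.0374,"dy": -0.0119,"dz": -0.08,"yaw": -0.1,"jaw": 0.7},
    {"dx": -0.0374,"dy": -0.0119,"dz": -0.13,"yaw": -0.1,"jaw": 0.7},
    {"dx": -0.0374,"dy": -0.0119,"dz": -0.175,"yaw": -0.1,"jaw": 0.7},
    {"dx": -0.0374,"dy": -0.0119,"dz": -0.21,"yaw": -0.1,"jaw": 0.7},
    {"dx": -0.0374,"dy": -0.0119,"dz": -0.23,"yaw": -0.1,"jaw": 0.7},
    {"dx": -0.0374,"dy": -0.0119,"dz": -0.235,"yaw": -0.1,"jaw": 0.7},
    {"dx": -0.0374,"dy": -0.0119,"dz": -0.235,"yaw": -0.1,"jaw": 0.6},
    {"dx": -0.0374,"dy": -0.0119,"dz": -0.235,"yaw": -0.1,"jaw": 0.4},
    {"dx": -0.0374,"dy": -0.0119,"dz": -0.235,"yaw": -0.1,"jaw": 0.2},
    {"dx": -0.0374,"dy": -0.0119,"dz": -0.235,"yaw": -0.1,"jaw": 0.2},
    {"dx": -0.0374,"dy": -0.0119,"dz": -0.235,"yaw": -0.1,"jaw": 0.2},
    {"dx": -0.0374,"dy": -0.0119,"dz": -0.235,"yaw": -0.1,"jaw": 0.2},
  ],
)

```text
clock: 38.85
eef_pos: [403.8, -345.6, 37.9]
tool_rot: [3.139, -0.002, 0.257]
force: [0.3, 0.2, 6.9]
width: 29.0
gripper_force: 60.0
```

>>> arm_command(
  deltas=[
    {"dx": 0,"dy": 0,"dz": 0.02,"yaw": 0,"jaw": 0.2},
    {"dx": 0,"dy": 0,"dz": 0.06,"yaw": 0,"jaw": 0.2},
    {"dx": 0.026,"dy": 0.035,"dz": 0.075,"yaw": -2,"jaw": 0.2},
    {"dx": 0.052,"dy": 0.07,"dz": 0.075,"yaw": -3.9,"jaw": 0.2},
    {"dx": 0.078,"dy": 0.105,"dz": 0.075,"yaw": -3.9,"jaw": 0.2},
    {"dx": 0.104,"dy": 0.14,"dz": 0.075,"yaw": -3.9,"jaw": 0.2},
    {"dx": 0.13,"dy": 0.176,"dz": 0.07,"yaw": -3.9,"jaw": 0.2},
    {"dx": 0.155,"dy": 0.21,"dz": 0.065,"yaw": -3.9,"jaw": 0.2},
    {"dx": 0.1741,"dy": 0.2358,"dz": 0.06,"yaw": -3.9,"jaw": 0.2},
    {"dx": 0.1741,"dy": 0.2358,"dz": 0.06,"yaw": -3.9,"jaw": 0.2},
    {"dx": 0.1741,"dy": 0.2358,"dz": 0.06,"yaw": -3.9,"jaw": 0.2},
    {"dx": 0.1741,"dy": 0.2358,"dz": 0.06,"yaw": -3.9,"jaw": 0.2},
    {"dx": 0.1741,"dy": 0.2358,"dz": 0.06,"yaw": -3.9,"jaw": 0.2},
    {"dx": 0.1741,"dy": 0.2358,"dz": 0.06,"yaw": -3.9,"jaw": 0.2},
  ],
)

```text
clock: 40.25
eef_pos: [576.2, -110.5, 96.6]
tool_rot: [3.141, 0.0, 0.187]
force: [-0.6, 0.4, -0.2]
width: 29.2
gripper_force: 59.3
```

```bash
python3 chk.py -102
```

```text
module top [-117.2 -116.3  -71.4  -71.1] 117.81135549316147
[ 576.4 -110.2   96.5] [ -93.2 -103. ] 10.734225127406765
```

>>> arm_command(
  deltas=[
    {"dx": 0.0004,"dy": 0,"dz": -0.01,"yaw": 0,"jaw": 0.2},
    {"dx": 0.0004,"dy": 0,"dz": -0.02,"yaw": 0,"jaw": 0.2},
    {"dx": 0.0004,"dy": 0,"dz": -0.024,"yaw": 0,"jaw": 0.2},
    {"dx": 0.0004,"dy": 0,"dz": -0.028,"yaw": 0,"jaw": 0.2},
    {"dx": 0.0004,"dy": 0,"dz": -0.032,"yaw": 0,"jaw": 0.2},
    {"dx": 0.0004,"dy": 0,"dz": -0.036,"yaw": 0,"jaw": 0.2},
    {"dx": 0.0004,"dy": 0,"dz": -0.04,"yaw": 0,"jaw": 0.2},
    {"dx": 0.0004,"dy": 0,"dz": -0.044,"yaw": 0,"jaw": 0.2},
    {"dx": 0.0004,"dy": 0,"dz": -0.048,"yaw": 0,"jaw": 0.2},
    {"dx": 0.0004,"dy": 0,"dz": -0.051,"yaw": 0,"jaw": 0.2},
    {"dx": 0.0004,"dy": 0,"dz": -0.053,"yaw": 0,"jaw": 0.2},
    {"dx": 0.0004,"dy": 0,"dz": -0.053,"yaw": 0,"jaw": 0.2},
  ],
)

```text
clock: 41.5
eef_pos: [577.4, -109.1, 45.8]
tool_rot: [3.141, -0.001, 0.189]
force: [-4.3, 0.7, 22.7]
width: 28.9
gripper_force: 62.1
```

>>> arm_command(
  deltas=[
    {"dx": 0,"dy": 0,"dz": 0.001,"yaw": 0,"jaw": 0.2},
    {"dx": 0,"dy": 0,"dz": 0.002,"yaw": 0,"jaw": 0.42},
    {"dx": 0,"dy": 0,"dz": 0.002,"yaw": 0,"jaw": 0.42},
    {"dx": 0,"dy": 0,"dz": 0.002,"yaw": 0,"jaw": 0.42},
    {"dx": 0,"dy": 0,"dz": 0.04,"yaw": 0,"jaw": 0.42},
    {"dx": 0,"dy": 0,"dz": 0.09,"yaw": 0,"jaw": 0.5},
    {"dx": -0.005,"dy": -0.04,"dz": 0.13,"yaw": -5,"jaw": 0.7},
    {"dx": -0.01,"dy": -0.08,"dz": 0.16,"yaw": -10,"jaw": 0.7},
    {"dx": -0.015,"dy": -0.12,"dz": 0.19,"yaw": -15,"jaw": 0.7},
    {"dx": -0.02,"dy": -0.16,"dz": 0.22,"yaw": -20.3,"jaw": 0.7},
    {"dx": -0.025,"dy": -0.205,"dz": 0.228,"yaw": -20.3,"jaw": 0.7},
    {"dx": -0.0315,"dy": -0.2463,"dz": 0.228,"yaw": -20.3,"jaw": 0.7},
    {"dx": -0.0315,"dy": -0.2463,"dz": 0.228,"yaw": -20.3,"jaw": 0.7},
    {"dx": -0.0315,"dy": -0.2463,"dz": 0.228,"yaw": -20.3,"jaw": 0.7},
    {"dx": -0.0315,"dy": -0.2463,"dz": 0.228,"yaw": -20.3,"jaw": 0.7},
    {"dx": -0.0315,"dy": -0.2463,"dz": 0.228,"yaw": -20.3,"jaw": 0.7},
  ],
)

```text
clock: 43.1
eef_pos: [546.3, -353.2, 270.9]
tool_rot: [-3.14, 0.001, -0.162]
force: [-0.6, 0.4, 0.1]
width: 60.0
gripper_force: 0.0
```

Run:
```python
from h import *
im,w=look('wrist','w17.png',506,-348,60,55,66)
im,w=look('top','t17.png',651,6,80,67,82)
for n,a in(('g',(553,22,40,60,75)),('y',(566,-44,40,60,75)),('r',(579,-111,40,60,75))):
  try: print(n,rect(w,*a))
  except Exception: print(n,'-')
```

```text
wrist 43.15 tcp [ 546.3 -353.4  271.1] yaw -9.3 w 59.8
(array([ 507.3, -350. ]), array([47.2, 29.8]), -8.7, 1204, np.float64(59.0))
top 43.2 tcp [ 546.3 -353.8  271.2] yaw -9.3 w 59.6
(array([650.8,   6.9]), array([115.9,  76.6]), -79.3, 1105, np.float64(75.5))
g (array([553.7,  22.9]), array([46.3, 30.6]), 9.0, 222, np.float64(68.6))
y (array([566. , -43.2]), array([46.1, 30.4]), 11.0, 218, np.float64(68.6))
r (array([ 578.3, -110. ]), array([46.1, 31.2]), 10.1, 224, np.float64(68.7))
```

>>> arm_command(
  deltas=[
    {"dx": -0.0387,"dy": 0.0059,"dz": -0.03,"yaw": 0.6,"jaw": 0.7},
    {"dx": -0.0387,"dy": 0.0059,"dz": -0.08,"yaw": 0.6,"jaw": 0.7},
    {"dx": -0.0387,"dy": 0.0059,"dz": -0.13,"yaw": 0.6,"jaw": 0.7},
    {"dx": -0.0387,"dy": 0.0059,"dz": -0.175,"yaw": 0.6,"jaw": 0.7},
    {"dx": -0.0387,"dy": 0.0059,"dz": -0.21,"yaw": 0.6,"jaw": 0.7},
    {"dx": -0.0387,"dy": 0.0059,"dz": -0.23,"yaw": 0.6,"jaw": 0.7},
    {"dx": -0.0387,"dy": 0.0059,"dz": -0.235,"yaw": 0.6,"jaw": 0.7},
    {"dx": -0.0387,"dy": 0.0059,"dz": -0.235,"yaw": 0.6,"jaw": 0.6},
    {"dx": -0.0387,"dy": 0.0059,"dz": -0.235,"yaw": 0.6,"jaw": 0.4},
    {"dx": -0.0387,"dy": 0.0059,"dz": -0.235,"yaw": 0.6,"jaw": 0.2},
    {"dx": -0.0387,"dy": 0.0059,"dz": -0.235,"yaw": 0.6,"jaw": 0.2},
    {"dx": -0.0387,"dy": 0.0059,"dz": -0.235,"yaw": 0.6,"jaw": 0.2},
    {"dx": -0.0387,"dy": 0.0059,"dz": -0.235,"yaw": 0.6,"jaw": 0.2},
  ],
)

```text
clock: 44.5
eef_pos: [508.2, -350.3, 38.1]
tool_rot: [3.14, -0.003, -0.155]
force: [-0.1, -0.5, 6.7]
width: 28.8
gripper_force: 60.2
```

>>> arm_command(
  deltas=[
    {"dx": 0,"dy": 0,"dz": 0.02,"yaw": 0,"jaw": 0.2},
    {"dx": 0,"dy": 0,"dz": 0.06,"yaw": 0,"jaw": 0.2},
    {"dx": 0.0,"dy": 0.02,"dz": 0.105,"yaw": 2,"jaw": 0.2},
    {"dx": 0.003,"dy": 0.06,"dz": 0.12,"yaw": 5,"jaw": 0.2},
    {"dx": 0.007,"dy": 0.105,"dz": 0.12,"yaw": 8,"jaw": 0.2},
    {"dx": 0.01,"dy": 0.15,"dz": 0.12,"yaw": 11,"jaw": 0.2},
    {"dx": 0.014,"dy": 0.195,"dz": 0.12,"yaw": 14,"jaw": 0.2},
    {"dx": 0.017,"dy": 0.24,"dz": 0.12,"yaw": 17,"jaw": 0.2},
    {"dx": 0.02,"dy": 0.285,"dz": 0.12,"yaw": 19.7,"jaw": 0.2},
    {"dx": 0.024,"dy": 0.33,"dz": 0.12,"yaw": 19.7,"jaw": 0.2},
    {"dx": 0.027,"dy": 0.375,"dz": 0.12,"yaw": 19.7,"jaw": 0.2},
    {"dx": 0.03,"dy": 0.415,"dz": 0.12,"yaw": 19.7,"jaw": 0.2},
    {"dx": 0.0318,"dy": 0.4408,"dz": 0.12,"yaw": 19.7,"jaw": 0.2},
    {"dx": 0.0318,"dy": 0.4408,"dz": 0.12,"yaw": 19.7,"jaw": 0.2},
    {"dx": 0.0318,"dy": 0.4408,"dz": 0.09,"yaw": 19.7,"jaw": 0.2},
    {"dx": 0.0318,"dy": 0.4408,"dz": 0.06,"yaw": 19.7,"jaw": 0.2},
    {"dx": 0.0318,"dy": 0.4408,"dz": 0.06,"yaw": 19.7,"jaw": 0.2},
    {"dx": 0.0318,"dy": 0.4408,"dz": 0.06,"yaw": 19.7,"jaw": 0.2},
    {"dx": 0.0318,"dy": 0.4408,"dz": 0.06,"yaw": 19.7,"jaw": 0.2},
  ],
)

```text
clock: 46.4
eef_pos: [539.8, 90.9, 97.8]
tool_rot: [3.141, -0.002, 0.188]
force: [0.7, 0.2, -0.1]
width: 29.2
gripper_force: 59.5
```

```bash
python3 chk.py 102
```

```text
module top [-115.4 -114.4  -69.4  -69.1] 118.89963597256074
[539.9  91.1  97.9] [-91.2 101.6] 10.796097935703086
```

>>> arm_command(
  deltas=[
    {"dx": 0,"dy": 0,"dz": -0.008,"yaw": 0,"jaw": 0.2},
    {"dx": 0,"dy": 0,"dz": -0.016,"yaw": 0,"jaw": 0.2},
    {"dx": 0,"dy": 0,"dz": -0.022,"yaw": 0,"jaw": 0.2},
    {"dx": 0,"dy": 0,"dz": -0.027,"yaw": 0,"jaw": 0.2},
    {"dx": 0,"dy": 0,"dz": -0.032,"yaw": 0,"jaw": 0.2},
    {"dx": 0,"dy": 0,"dz": -0.036,"yaw": 0,"jaw": 0.2},
    {"dx": 0,"dy": 0,"dz": -0.04,"yaw": 0,"jaw": 0.2},
    {"dx": 0,"dy": 0,"dz": -0.044,"yaw": 0,"jaw": 0.2},
    {"dx": 0,"dy": 0,"dz": -0.048,"yaw": 0,"jaw": 0.2},
    {"dx": 0,"dy": 0,"dz": -0.051,"yaw": 0,"jaw": 0.2},
    {"dx": 0,"dy": 0,"dz": -0.053,"yaw": 0,"jaw": 0.2},
    {"dx": 0,"dy": 0,"dz": -0.053,"yaw": 0,"jaw": 0.2},
  ],
)

```text
clock: 47.65
eef_pos: [539.3, 91.3, 46.0]
tool_rot: [3.142, -0.002, 0.189]
force: [-3.9, -0.7, 25.9]
width: 29.1
gripper_force: 62.8
```

Home. Release, move clear and check everything.

>>> arm_command(
  deltas=[
    {"dx": 0,"dy": 0,"dz": 0.001,"yaw": 0,"jaw": 0.2},
    {"dx": 0,"dy": 0,"dz": 0.002,"yaw": 0,"jaw": 0.42},
    {"dx": 0,"dy": 0,"dz": 0.002,"yaw": 0,"jaw": 0.42},
    {"dx": 0,"dy": 0,"dz": 0.002,"yaw": 0,"jaw": 0.42},
    {"dx": 0,"dy": 0,"dz": 0.04,"yaw": 0,"jaw": 0.42},
    {"dx": 0,"dy": 0,"dz": 0.09,"yaw": 0,"jaw": 0.42},
    {"dx": 0,"dy": 0.02,"dz": 0.14,"yaw": 0,"jaw": 0.42},
    {"dx": -0.02,"dy": 0.06,"dz": 0.19,"yaw": 0,"jaw": 0.42},
    {"dx": -0.04,"dy": 0.1,"dz": 0.22,"yaw": 0,"jaw": 0.42},
    {"dx": -0.06,"dy": 0.14,"dz": 0.22,"yaw": 0,"jaw": 0.42},
    {"dx": -0.08,"dy": 0.18,"dz": 0.22,"yaw": 0,"jaw": 0.42},
    {"dx": -0.1,"dy": 0.22,"dz": 0.22,"yaw": 0,"jaw": 0.42},
    {"dx": -0.1,"dy": 0.25,"dz": 0.22,"yaw": 0,"jaw": 0.42},
    {"dx": -0.1,"dy": 0.25,"dz": 0.22,"yaw": 0,"jaw": 0.42},
    {"dx": -0.1,"dy": 0.25,"dz": 0.22,"yaw": 0,"jaw": 0.42},
  ],
)

```text
clock: 49.15
eef_pos: [438.1, 341.3, 262.5]
tool_rot: [3.14, 0.002, 0.191]
force: [1.2, -1.3, 0.2]
width: 35.7
gripper_force: 0.0
```

Run:
```python
from h import *
im,w=look('top','t18.png',651,6,80,67,82)
for n,a in(('g',(553,22,40,60,75)),('y',(566,-44,40,60,75)),('r',(579,-111,40,60,75)),('b',(540,89,40,60,75))):
  try: print(n,rect(w,*a))
  except Exception: print(n,'-')
s,_,_=snap('scene')
a=cv2.resize(im[70:270,240:480],(600,500),interpolation=2);cv2.imwrite('pics/end.png',np.hstack([a[:, :],])[:, :, ::-1])
cv2.imwrite('pics/end2.png',cv2.resize(s[140:280,220:420],None,fx=4,fy=4,interpolation=2)[:, :, ::-1])
```

```text
top 49.2 tcp [438.7 339.9 262.6] yaw 10.8 w 36.0
(array([650.5,   6.8]), array([115.9,  76.1]), -79.5, 1122, np.float64(75.7))
g (array([553.5,  22.9]), array([46. , 30.6]), 9.9, 221, np.float64(68.8))
y (array([566. , -43.2]), array([46.1, 30.4]), 11.0, 221, np.float64(68.5))
r (array([ 578.3, -109.8]), array([46.1, 31. ]), 9.6, 220, np.float64(68.7))
b (array([540.8,  89.8]), array([46.6, 30.9]), 11.2, 226, np.float64(68.4))
```

View pics/end.png

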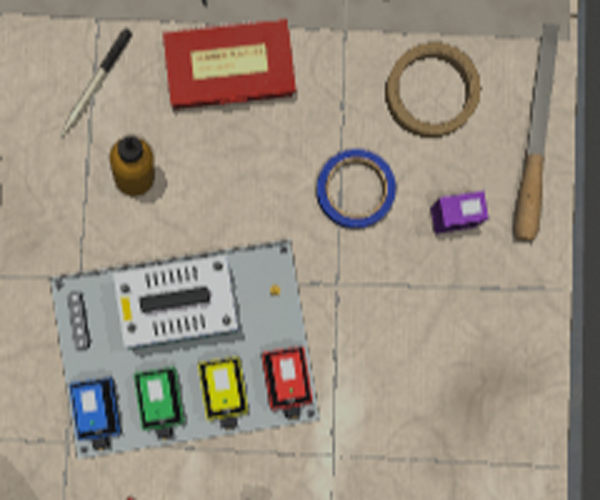

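View pics/end2.png

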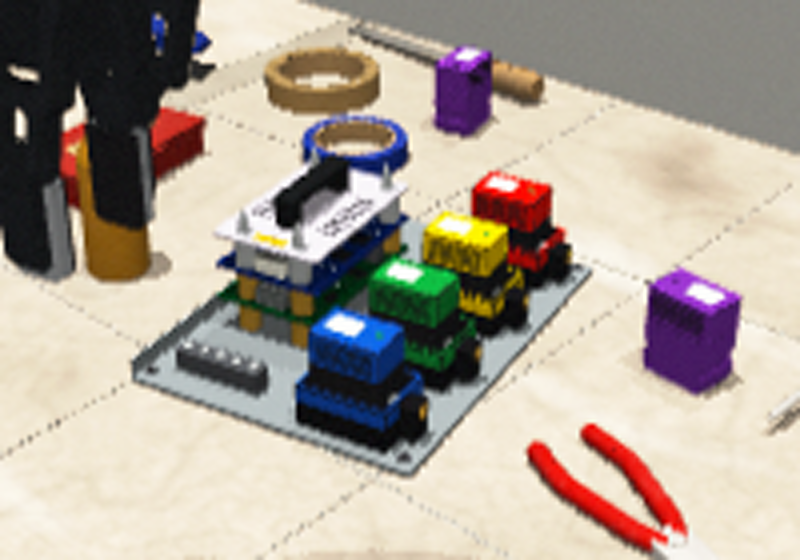

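The top view shows all four modules at the same height in the holders of their own colour, with the cover on the stack at (650,7). The scene view shows green, blue and cover stacked squarely, and the bottle and tape haven't moved. Handing in.

```bash
python3 -c "
from cell import finish_job
print(finish_job())"
```

```text
the job is handed in; nothing more can be done
None
```

The job is handed in at about 49 s on the clock: the power board, drive board and cover plate are seated on the posts in that order, and the red, yellow, green and blue modules are pushed down to the stop in their own holders. The ball joints can't be read directly, so I judged "home" from matching module heights and the stop I felt. The oil bottle and the blue tape weren't touched.

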